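Lock up the pattern blocks in the printing frame

ROBOT

A 7-joint arm with a two-finger parallel gripper is mounted at the origin on the work surface. World frame = base frame: x ahead of the robot, y to its left, z up, the work surface at z = 0. Lengths are in m, angles in rad, forces in N, time in s.
With the tool pointing down it reaches from about 0.425 to 0.95 m from the base axis. Payload 4.7 kg.
Tool frame: the origin (TCP) lies midway between the tips of the shut fingers; the grasp point (between the pads) lies behind it (arm.grip_depth is the z of the grasp point in the tool frame, in m); z points along the fingers, y is the line along which they close (so a half turn about z gives the same grasp; the last joint's range is limited). The gripper opens to 87 mm and grips with 3 to 60 N. Pads are 19 mm wide; open, the fingers measure 117 mm over their backs; the gripper's body (75 mm by 190 mm) begins 51 mm behind the grasp point.
Start: joints at [-1.374, 0.469, -0.049, 1.532, 0.024, 1.141, -0.082], TCP at [0.151, 0.658, 0.223] pointing down, gripper open.
Joint ranges: [-2.59, 2.59], [-0.33, 1.99], [-1.39, 1.29], [0.1, 2.45], [-1.04, 4.18], [0.21, 1.99], [-2.66, 2.66]. Speed limits (rad/s): [2.57, 2.57, 3.14, 3.14, 3.14, 3.14, 3.14].

INTERFACE

Orientations are given as a rotation vector (axis times angle).
In Python, from plant import arm gives the robot as it stands. The module is installed in compiled form; this text tells all that it offers.
- The arm moves only by the tool servo_tool, never from a script. Its argument "motion" is a list of rows, each a list of 2 entries, a list of its own where there are three numbers: the shift along the tool's x, y, z in cm, then the turn, a rotation vector about the tool's x, y, z in degrees. A call has 1 to 20 rows; each row shifts and turns the commanded pose from where the row before left it, along the tool's axes as they then stand; what a row does not reach is not made up. A row lasts 1/10 s, in which the tool goes at most 50 mm and 8.59 degrees, less where a joint would pass 70% of its speed; a pose out of reach is approached as far as the arm can. A call with a gripper value outside its range is refused whole. "hand" is the closure, from -1 (fully open) to 1 (shut), set as the call begins (left out, the last holds). The fingers move at their own pace and stop on an object; the grip force is fixed at half the most. Time passes only in rows, so rows that do not move let the fingers close. It gives the time, the measured TCP pose, the force, the opening and the grip force at its end, in the units of the state.
- arm.get_obs(): the state, without advancing time (a new reading comes with each control period).
- arm.read_camera(name): name is "side" or "top"; returns a dict with "pixels" (400x640x3 uint8, red, green, blue), "mtx" (3x3 intrinsics, pixels), "world_from_camera" (4x4, takes a point from camera to world coordinates). Camera axes: x right, y up, looking along -z (the intrinsics and any distortion apply to the point x, -y, -z); pixel columns grow to the right and rows downward; lengths in m; the calibration is good to about 2 mm. A picture is of the moment at which its call begins. There is no depth.
- arm.close_job(): hands the job in; it is judged then, once.
The state is a dict: "time": time; "joint_pos": joint angles; "dq": joint speeds; "tau": joint torques, N m; "tool_pos": TCP position; "eef_rot": TCP orientation; "ft_force": force on the tool from outside, world axes, zero at the start; "wrist_torque": the same for the moment, N m; "grip_width": finger opening in m; "grasp_force": force on a finger pad.
Only numpy, scipy, OpenCV 4.12 (cv2) and the standard library are available. Lean on these libraries where they do the work, as an engineer would, in place of code of your own. Each camera call takes 0.05 s, during which the arm holds its last target. There are 200 camera calls.

TASK

Get the printing frame ready for inking: first run its red-knobbed end stop right back to the open end, then load every pattern block from the table, picture up and in any order, each one pushing the sprung clamp bar back so that it can lie flat on the deck behind the low fence with the bar closed on it. Push the blocks along so that they stand square and flush in the fence corner, one tight row from the tall end fence with no gaps. Finish by sliding the end stop up snug against the last block and let go of everything; leave the scissors and the glue bottle where they are.

Things in the scene. Friction and masses are not known exactly. Their poses are not given: they have to be found in the camera images.
- block_scales: printing block: pale wood block 80 x 45 x 30 mm (its x, y, z), about 0.08 kg, picture of rows of blue rings like fish scales on its top (+z) face. Origin at the centre of its underside. The picture works either way round. May be absent.
- block_flower: printing block: pale wood block 80 x 45 x 30 mm (its x, y, z), about 0.08 kg, picture of two red five-petalled flowers with yellow middles on its top (+z) face. Origin at the centre of its underside. The picture works either way round. May be absent.
- block_waves: printing block: pale wood block 80 x 45 x 30 mm (its x, y, z), about 0.08 kg, picture of three green zigzag wave lines on its top (+z) face. Origin at the centre of its underside. The picture works either way round. May be absent.
- block_diamonds: printing block: pale wood block 80 x 45 x 30 mm (its x, y, z), about 0.08 kg, picture of a line of three orange diamonds on its top (+z) face. Origin at the centre of its underside. The picture works either way round. May be absent.
- block_checks: printing block: pale wood block 80 x 45 x 30 mm (its x, y, z), about 0.08 kg, picture of a black chequerboard on its top (+z) face. Origin at the centre of its underside. The picture works either way round. May be absent.
- frame: lock-up frame, fixed: plywood board 225 x 380 x 12 mm, origin under it at table level; x across the lane, y along it. On the deck (board top) is a lane, open above, where blocks lie side by side, their 80 mm across it. Bounds: low wooden fence on -x (10 mm high, 10 thick), tall end fence on +y (28 mm high), sprung clamp bar on +x (34 mm high), sliding end stop on -y. Heights above deck.
- corner (a point): inner corner of the low fence and the tall end fence, at deck level (12 mm above the table). Axes as the frame's: +x across the lane from low fence to clamp bar, -y along the lane from the tall end fence towards the end stop. A block seated in the corner has its origin 40 mm along +x and 22.5 mm along -y from here; each next one 45 mm farther along -y.
- clamp (a joint): sprung aluminium bar 306 mm long, 16 thick, small red tab on top. 0 = shut, its face 60 mm from the low fence; grows as pushed back (+x), to 0.040 m; 0.020 when closed on blocks. Spring 2 N at 0, 8 N at 0.040. A block held level, underside 3-8 mm above the low fence, can push the bar with its end, then be lowered behind the fence and let go. Clamped, it still slides along the lane under 4-10 N.
- clamp_face (a point): top edge of the clamp bar's lane face, at the middle of its length, 46 mm above the table; moves with the bar.
- endstop (a joint): end stop: grey carriage on a rail outside the low fence, aluminium arm 14 mm thick over the fence into the lane (its end 57 mm from the low fence, its top 28 mm above the deck), upright red knob. Value: distance (m) from the tall end fence to the arm's face, 0 to 0.310 (run right back to the open end). Stays where left; takes about 2.5 N to slide.
- stop_knob (a point): centre of the top of the end stop's red knob, an upright cylinder 16 mm in diameter, 36 mm tall, top 76 mm above the table, to be pinched from above. It lies 33 mm outside (-x of) the lane face of the low fence and 7 mm behind the arm's face.
- scissors: lime-handled scissors lying on the table, 155 mm long; leave alone.
- glue: white glue bottle with a red cap, 52 mm in diameter, 130 mm tall; leave alone.
There are look-alikes about, which are no part of the job. What is shaped like the block_waves but turquoise is not meant.

How it is judged:
By the outcome, as a careful person would: the job done as asked, in the order asked, and still so for the second after the job is handed in, with the robot touching nothing.
Of block_scales, block_flower, block_waves, block_diamonds, block_checks only 3 to 5 are there at a start; the rules pass over those that are not, and their reading is None.
At some moment in a run one of block_scales, block_flower, block_waves, block_diamonds, block_checks may be knocked a few centimetres aside while the robot is not near it.
Once in a run the grip may slacken for a moment while it holds something.
It also fails if it takes over 210 s, if anything falls off the work surface, if the arm or the gripper's body presses on something with over 40 N, if the wrist force passes 120 N, or if a joint passes its speed limit or range.

## Working session

There is one attempt and no reset: what is moved stays moved. The work goes in short steps, Python scripts to look and compute and a tool call to move; the robot and the scene stay as the last step left them, time stands still between calls to the robot, and variables do not carry over. Pictures are saved under pics/ and viewed, at most 14 in all, crops included, and the job is handed in when it is done.

Besides the shell and the picture viewer there is one more tool, called after "Emit:" as name([rows], argument=value, ...), one row to a line, values as JSON. servo_tool: Moves the arm, as the interface text tells. Its arguments: {"type":"object","properties":{"motion":{"type":"array"},"hand":{"type":"number"}},"required":["motion"]}

```bash
mkdir -p pics; cat > h.py <<'E'
import numpy as np, cv2, json
from plant import arm
from scipy.spatial.transform import Rotation as R
def snap(n,f):
    d=arm.read_camera(n); cv2.imwrite('pics/'+f+'.png',d['pixels'][:,:,::-1]); np.savez('pics/'+f+'.npz',**d); return d
def load(f): return np.load('pics/'+f+'.npz')
def px2w(d,u,v,z):
    K=d['mtx'];T=d['world_from_camera']
    r=np.linalg.inv(K)@np.array([u,v,1.]); r=T[:3,:3]@np.array([r[0],-r[1],-r[2]]); o=T[:3,3]
    return o+r*(z-o[2])/r[2]
def w2px(d,p):
    K=d['mtx'];T=d['world_from_camera']
    c=T[:3,:3].T@(np.array(p)-T[:3,3]); q=K@np.array([c[0],-c[1],-c[2]]); return q[:2]/q[2]
E
python3 - <<'E'
from h import *
for n in('top','side'):
    d=snap(n,n+'0'); print(n,d['mtx'].round(1).tolist(),d['world_from_camera'].round(3).tolist(),d.keys())
o=arm.get_obs(); print({k:np.round(v,3).tolist() for k,v in o.items()},arm.grip_depth, R.from_rotvec(o['eef_rot']).as_matrix().round(3).tolist())
E
```

```text
top [[515.7, 0.0, 321.8], [0.0, 515.7, 196.7], [0.0, 0.0, 1.0]] [[0.006, 0.995, -0.098, 0.425], [-1.0, 0.006, -0.003, -0.019], [-0.002, 0.098, 0.995, 1.521], [0.0, 0.0, 0.0, 1.0]] dict_keys(['pixels', 'mtx', 'world_from_camera'])
side [[440.6, 0.0, 318.4], [0.0, 440.6, 205.0], [0.0, 0.0, 1.0]] [[0.817, 0.32, -0.479, 0.031], [-0.576, 0.45, -0.682, -0.844], [-0.003, 0.834, 0.552, 0.728], [0.0, 0.0, 0.0, 1.0]] dict_keys(['pixels', 'mtx', 'world_from_camera'])
{'time': 0.1, 'joint_pos': [-1.374, 0.469, -0.049, 1.534, 0.024, 1.141, -0.082], 'dq': [0.001, 0.0, -0.0, -0.001, -0.0, -0.001, 0.001], 'tau': [0.001, -50.917, -0.081, -23.683, -0.062, 0.034, 0.0], 'tool_pos': [0.151, 0.657, 0.222], 'eef_rot': [-0.354, -3.121, 0.003], 'ft_force': [-0.411, -0.641, 0.248], 'wrist_torque': [0.057, 0.036, 0.019], 'grasp_force': 0.0, 'grip_width': 0.087} -0.0187 [[-0.975, 0.224, -0.0], [0.224, 0.975, -0.002], [-0.0, -0.002, -1.0]]
```

View pics/top0.png

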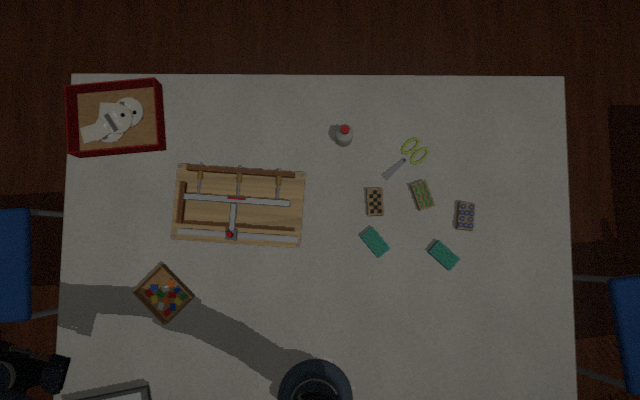

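View pics/side0.png

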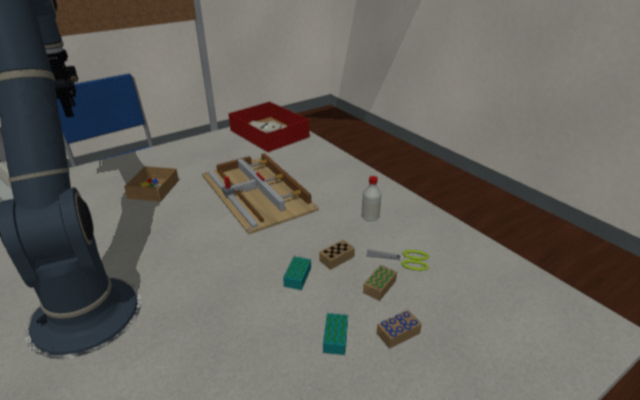

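```bash
python3 - <<'E'
import cv2,numpy as np
a=cv2.imread('pics/top0.png')
c=cv2.resize(a[155:255,165:315],None,fx=5,fy=5,interpolation=cv2.INTER_CUBIC); 
cv2.imwrite('pics/c1.png',cv2.convertScaleAbs(c,alpha=1.5))
c=cv2.resize(a[125:275,345:495],None,fx=4,fy=4,interpolation=cv2.INTER_CUBIC); 
cv2.imwrite('pics/c2.png',cv2.convertScaleAbs(c,alpha=1.5))
E
```

```text
(no output)
```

View pics/c1.png

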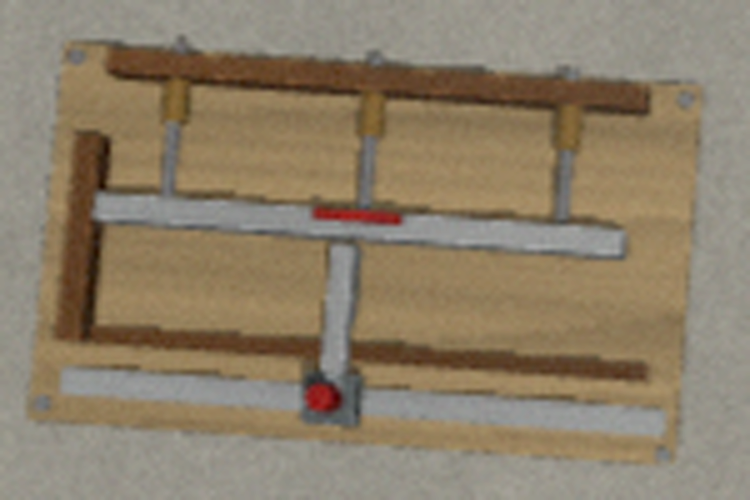

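View pics/c2.png

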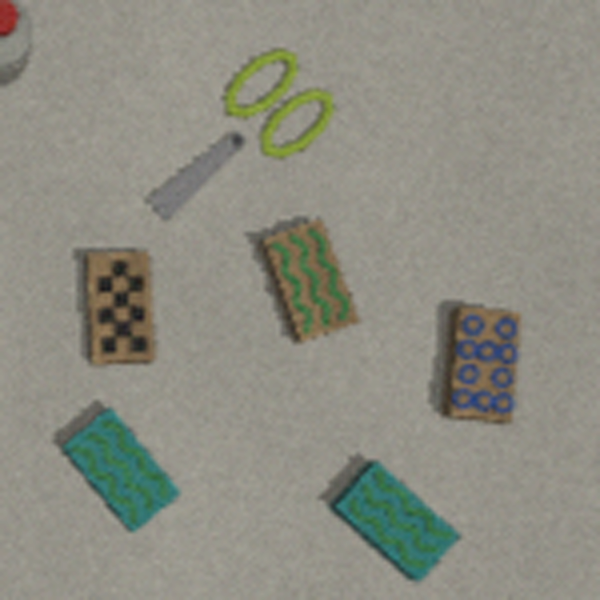

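```bash
cat >> h.py <<'E'
def fit(pts,L,W):  # pts TL,TR,BR,BL world ; returns center, rotation
    p=np.array(pts)[:,:2]; return p.mean(0), [np.linalg.norm(p[i]-p[(i+1)%4]).round(4) for i in range(4)], [np.degrees(np.arctan2(*(p[(i+1)%4]-p[i])[::-1])).round(1) for i in range(4)]
E
python3 - <<'E'
from h import *
d=load('top0')
def P(u,v,f,ox,oy,z): return px2w(d,ox+(u+.5)/f-.5,oy+(v+.5)/f-.5,z)
fr=[P(u,v,5,165,155,.012) for u,v in[(63,41),(703,86),(674,462),(28,420)]]
print('frame',fit(fr,0,0))
print('knob',P(321,397,5,165,155,.076),'corner',P(95,330,5,165,155,.022), 'clampface ends',P(93,219,5,165,155,.046),P(622,258,5,165,155,.046))
B=dict(checks=[(88,250),(149,250),(155,361),(94,363)],waves=[(266,238),(320,219),(357,320),(303,341)],scales=[(457,306),(519,311),(512,422),(451,416)])
for k,v in B.items(): print(k,fit([P(a,b,4,345,125,.03) for a,b in v],0,0))
E
```

```text
frame (array([0.54841483, 0.23073516]), [np.float64(0.3802), np.float64(0.2218), np.float64(0.3781), np.float64(0.2243)], [np.float64(-93.7), np.float64(176.2), np.float64(86.6), np.float64(-3.3)])
knob [0.46103272 0.24395035 0.076     ] corner [0.50048919 0.38627702 0.022     ] clampface ends [0.56311878 0.38298995 0.046     ] [0.54238477 0.07846569 0.046     ]
checks (array([ 0.55998311, -0.16996539]), [np.float64(0.0444), np.float64(0.081), np.float64(0.0442), np.float64(0.0824)], [np.float64(-89.7), np.float64(-177.2), np.float64(92.2), np.float64(2.9)])
waves (array([ 0.58009396, -0.30803435]), [np.float64(0.0419), np.float64(0.0781), np.float64(0.0423), np.float64(0.0794)], [np.float64(-70.3), np.float64(-160.7), np.float64(111.5), np.float64(19.1)])
scales (array([ 0.51954562, -0.43254804]), [np.float64(0.045), np.float64(0.0807), np.float64(0.0441), np.float64(0.08)], [np.float64(-94.3), np.float64(175.1), np.float64(84.7), np.float64(-4.3)])
```

```bash
cat >> h.py <<'E'
FO=np.array([.5484,.2307]); FY=np.radians(-3.7)
ex=np.array([np.cos(FY),np.sin(FY)]); ey=np.array([-np.sin(FY),np.cos(FY)])
C=FO-.0557*ex+.152*ey
def lane(x,y): return C+x*ex+y*ey   # lane coords from the corner
def inlane(p): q=np.array(p[:2])-C; return np.round([q@ex,q@ey],4)
def go(x,y,z,yaw=None):
    o=arm.get_obs(); M=R.from_rotvec(o['eef_rot']).as_matrix(); cur=np.degrees(np.arctan2(M[1,1],M[0,1]))
    t=0 if yaw is None else -((yaw-cur+90)%180-90)
    M2=M@R.from_rotvec([0,0,np.radians(t)]).as_matrix(); d=np.array([x,y,z])-o['tool_pos']
    print('t=%.2f tcp'%o['time'],o['tool_pos'].round(4),'yaw %.1f turn_z %.1f'%(cur,t),'q7 %.2f'%o['joint_pos'][6],'shift_cm',(M2.T@d*100).round(2),'lane',inlane(o['tool_pos']))
E
python3 -c "
from h import *
print(C, inlane([.461,.244]))
go(.461,.244,.13,86.3)"
```

```text
[0.50262501 0.38597762] [-0.0324 -0.1444]
t=0.10 tcp [0.151  0.6574 0.2216] yaw 77.1 turn_z -9.2 q7 -0.08 shift_cm [-33.61 -39.23   9.22] lane [-0.3684  0.2481]
```

Emit:
servo_tool([
  [[0,0,0],[0,0,-4.6]],
  [[0,0,0],[0,0,-4.6]],
  [[-2.4,-2.8,0.66],[0,0,0]],
  [[-2.4,-2.8,0.66],[0,0,0]],
  [[-2.4,-2.8,0.66],[0,0,0]],
  [[-2.4,-2.8,0.66],[0,0,0]],
  [[-2.4,-2.8,0.66],[0,0,0]],
  [[-2.4,-2.8,0.66],[0,0,0]],
  [[-2.4,-2.8,0.66],[0,0,0]],
  [[-2.4,-2.8,0.66],[0,0,0]],
  [[-2.4,-2.8,0.66],[0,0,0]],
  [[-2.4,-2.8,0.66],[0,0,0]],
  [[-2.4,-2.8,0.66],[0,0,0]],
  [[-2.4,-2.8,0.66],[0,0,0]],
  [[-2.4,-2.8,0.66],[0,0,0]],
  [[-2.4,-2.8,0.66],[0,0,0]],
], hand=-1)

```text
time: 1.7
tool_pos: [0.4613, 0.2434, 0.1297]
eef_rot: [-0.102, -3.14, 0.0]
ft_force: [-0.1, 0.4, 0.3]
grip_width: 0.087
grasp_force: 0.0
```

```bash
python3 -c "
from h import *
go(.461,.244,.05,86.3)
a=snap('side','s1')['pixels'];print(w2px(load('s1'),[.461,.244,.076]), w2px(load('s1'),[.461,.244,.13]))
u,v=[int(i) for i in w2px(load('s1'),[.461,.244,.09])]
cv2.imwrite('pics/s1c.png',cv2.resize(a[v-60:v+60,u-80:u+80,::-1],None,fx=5,fy=5))
print(u-80,v-60)
"
```

```text
t=1.70 tcp [0.4613 0.2434 0.1297] yaw 86.3 turn_z -0.0 q7 0.97 shift_cm [0.03 0.06 7.97] lane [-0.032  -0.1449]
[226.37281114 176.9995535 ] [224.17544221 160.83104334]
145 112
```

View pics/s1c.png

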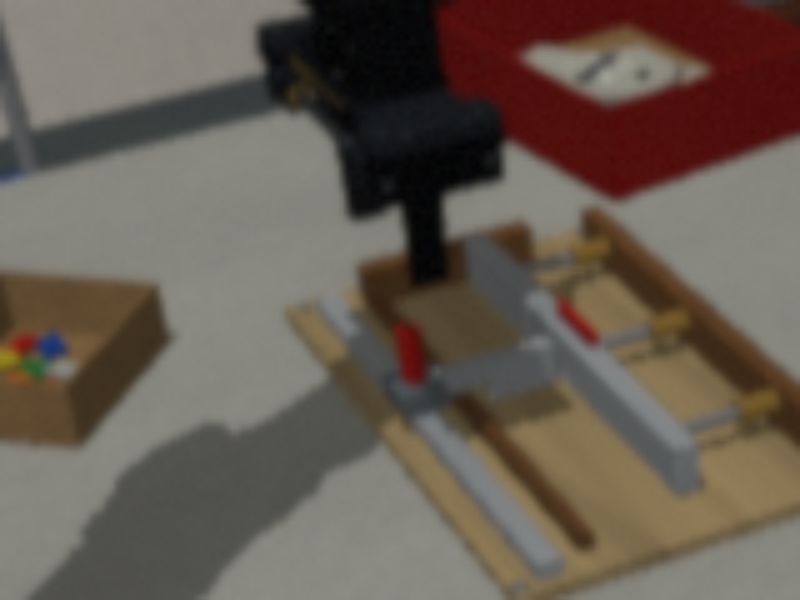

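Emit:
servo_tool([
  [[0,0,2],[0,0,0]],
  [[0,0,2],[0,0,0]],
  [[0,0,2],[0,0,0]],
  [[0,0,1.5],[0,0,0]],
  [[0,0,0.4],[0,0,0]],
  [[0,0,0],[0,0,0]],
])

```text
time: 2.35
tool_pos: [0.4604, 0.2447, 0.0506]
eef_rot: [-0.102, -3.139, 0.001]
ft_force: [-1.2, 0.0, -0.3]
grip_width: 0.0869
grasp_force: 0.0
```

Emit:
servo_tool([
  [[0,0,0],[0,0,0]],
  [[0,0,0],[0,0,0]],
  [[0,0,0],[0,0,0]],
  [[0,0,0],[0,0,0]],
  [[0,0,0],[0,0,0]],
  [[0,0,0],[0,0,0]],
  [[0,0,0],[0,0,0]],
  [[0,0,0],[0,0,0]],
  [[0,0,0],[0,0,0]],
], hand=1)

```text
time: 3.25
tool_pos: [0.4608, 0.2448, 0.0511]
eef_rot: [-0.102, -3.14, -0.0]
ft_force: [0.5, 0.0, 0.6]
grip_width: 0.0231
grasp_force: 0.0
```

Still closing; wait and then slide.

Emit:
servo_tool([
  [[0,0,0],[0,0,0]],
  [[0,0,0],[0,0,0]],
  [[0,0,0],[0,0,0]],
  [[0,-0.5,0],[0,0,0]],
  [[0,-1.5,0],[0,0,0]],
  [[0,-1.5,0],[0,0,0]],
  [[0,-1.5,0],[0,0,0]],
  [[0,-1.5,0],[0,0,0]],
  [[0,-1.5,0],[0,0,0]],
  [[0,-1.5,0],[0,0,0]],
  [[0,-1.5,0],[0,0,0]],
  [[0,-1.5,0],[0,0,0]],
  [[0,-1.5,0],[0,0,0]],
  [[0,-1.5,0],[0,0,0]],
  [[0,-1.0,0],[0,0,0]],
  [[0,-0.5,0],[0,0,0]],
  [[0,0,0],[0,0,0]],
])

```text
time: 4.95
tool_pos: [0.4498, 0.074, 0.0511]
eef_rot: [-0.104, -3.14, 0.001]
ft_force: [2.4, -1.2, -3.7]
grip_width: 0.0149
grasp_force: 30.0
```

```bash
python3 -c "
from h import *
go(.461,.244,.05,86.3);print(arm.get_obs()['ft_force'])"
```

```text
t=4.95 tcp [0.4498 0.074  0.0511] yaw 86.2 turn_z -0.1 q7 1.30 shift_cm [-0.02 17.04  0.1 ] lane [-0.0326 -0.3148]
[ 2.36129586 -1.24673017 -3.68288562]
```

Emit:
servo_tool([
  [[0,-0.2,0],[0,0,0]],
  [[0,-0.2,0],[0,0,0]],
  [[0,0,0],[0,0,0]],
  [[0,0,0],[0,0,0]],
])

```text
time: 5.35
tool_pos: [0.4498, 0.0738, 0.0511]
eef_rot: [0.099, 3.139, 0.004]
ft_force: [2.2, 7.1, -6.5]
grip_width: 0.0149
grasp_force: 30.0
```

Emit:
servo_tool([
  [[0,-0.2,0],[0,0,0]],
  [[0,-0.2,0],[0,0,0]],
  [[0,0,0],[0,0,0]],
  [[0,0,0],[0,0,0]],
])

```text
time: 5.75
tool_pos: [0.4498, 0.0737, 0.0512]
eef_rot: [0.094, 3.138, 0.011]
ft_force: [1.4, 16.6, -7.4]
grip_width: 0.015
grasp_force: 30.0
```

Emit:
servo_tool([
  [[0,0.4,0],[0,0,0]],
  [[0,0.3,0],[0,0,0]],
  [[0,0,0],[0,0,0]],
])

```text
time: 6.05
tool_pos: [0.4498, 0.0743, 0.0511]
eef_rot: [0.102, 3.14, -0.0]
ft_force: [2.8, 1.8, -4.0]
grip_width: 0.0155
grasp_force: 30.0
```

Emit:
servo_tool([
  [[0,0,0],[0,0,0]],
  [[0,0,0],[0,0,0]],
  [[0,0,0],[0,0,0]],
  [[0,0,-1],[0,0,0]],
  [[0,0,-3],[0,0,0]],
  [[0,0,-4],[0,0,0]],
  [[0,0,-3],[0,0,0]],
  [[0,0,0],[0,0,0]],
], hand=-1)

```text
time: 6.85
tool_pos: [0.4525, 0.0747, 0.1658]
eef_rot: [0.103, 3.131, 0.005]
ft_force: [0.6, 0.3, -0.4]
grip_width: 0.0711
grasp_force: 0.0
```

```bash
sed -i 's/+\.152\*ey/+.154*ey/' h.py; cat >> h.py <<'E'
def blocks(d):
    # pale-wood blocks on the table: contrast of block+picture against grey table, region y<0.02
    im=d['pixels'][:,:,::-1]; hsv=cv2.cvtColor(im,cv2.COLOR_BGR2HSV)
    m=((hsv[...,1]>70)).astype(np.uint8)*255
    m=cv2.morphologyEx(m,cv2.MORPH_CLOSE,np.ones((5,5)))
    for c in cv2.findContours(m,cv2.RETR_EXTERNAL,cv2.CHAIN_APPROX_NONE)[0]:
        if 150<cv2.contourArea(c)<900:
            r=cv2.minAreaRect(c); p=[px2w(d,u,v,.03) for u,v in cv2.boxPoints(r)]
            ctr,L,A=fit(p,0,0); mc=cv2.mean(im,cv2.drawContours(np.zeros(m.shape,np.uint8),[c],-1,255,-1))[:3]
            print(ctr.round(4),L,A,np.round(mc[::-1]), np.round(r[0]))
E
python3 -c "
from h import *
d=snap('top','top1'); blocks(d); go(.56,-.17,.12,92.5)"
```

```text
[ 0.4058 -0.3654] [np.float64(0.0466), np.float64(0.082), np.float64(0.0464), np.float64(0.0818)] [np.float64(-42.4), np.float64(-132.1), np.float64(137.4), np.float64(48.0)] [38. 78. 67.] [443. 255.]
[ 0.4416 -0.1689] [np.float64(0.0454), np.float64(0.0797), np.float64(0.0452), np.float64(0.0796)] [np.float64(-50.6), np.float64(-140.7), np.float64(129.2), np.float64(39.5)] [40. 81. 70.] [375. 242.]
[ 0.519  -0.4298] [np.float64(0.0801), np.float64(0.0492), np.float64(0.0801), np.float64(0.049)] [np.float64(-6.8), np.float64(-95.4), np.float64(173.0), np.float64(84.6)] [66. 62. 62.] [465. 216.]
[ 0.5589 -0.1685] [np.float64(0.0436), np.float64(0.0787), np.float64(0.0434), np.float64(0.0787)] [np.float64(-89.7), np.float64(179.7), np.float64(90.3), np.float64(-0.2)] [70. 60. 46.] [374. 202.]
[ 0.5793 -0.3052] [np.float64(0.0479), np.float64(0.0787), np.float64(0.0477), np.float64(0.0786)] [np.float64(-70.0), np.float64(-161.2), np.float64(109.9), np.float64(19.0)] [71. 73. 51.] [422. 195.]
[ 0.7102 -0.2858] [np.float64(0.0653), np.float64(0.0732), np.float64(0.0651), np.float64(0.073)] [np.float64(-47.6), np.float64(-138.7), np.float64(132.2), np.float64(41.4)] [94. 99. 65.] [414. 150.]
t=6.90 tcp [0.451  0.0744 0.1636] yaw 86.2 turn_z -6.3 q7 1.28 shift_cm [ -9.8  -24.9    4.38] lane [-0.0314 -0.3163]
```

Emit:
servo_tool([
  [[0,0,0],[0,0,-5.8]],
  [[-1.4,-3.56,0],[0,0,0]],
  [[-1.4,-3.56,0],[0,0,0]],
  [[-1.4,-3.56,0],[0,0,0]],
  [[-1.4,-3.56,1],[0,0,0]],
  [[-1.4,-3.56,2],[0,0,0]],
  [[-1.4,-3.56,3],[0,0,0]],
  [[-1.4,-3.56,3],[0,0,0]],
  [[0,0,0],[0,0,0]],
  [[0,0,0],[0,0,0]],
])

```text
time: 7.9
tool_pos: [0.5548, -0.1718, 0.0691]
eef_rot: [0.053, -3.136, -0.002]
ft_force: [-0.6, 0.2, 0.1]
grip_width: 0.0872
grasp_force: 0.0
```

```bash
python3 -c "
from h import *
go(.5595,-.1695,.007,92)"
```

```text
t=7.90 tcp [ 0.5548 -0.1718  0.0691] yaw 91.9 turn_z -0.1 q7 1.95 shift_cm [-0.5  0.2  6.2] lane [ 0.0881 -0.5552]
```

Emit:
servo_tool([
  [[-0.5,0.2,0],[0,0,0]],
  [[0,0,2],[0,0,0]],
  [[0,0,2],[0,0,0]],
  [[0,0,1.5],[0,0,0]],
  [[0,0,0.7],[0,0,0]],
  [[0,0,0],[0,0,0]],
])

```text
time: 8.5
tool_pos: [0.5612, -0.1682, 0.0087]
eef_rot: [0.058, -3.14, -0.001]
ft_force: [-0.5, -0.2, 0.6]
grip_width: 0.087
grasp_force: 0.0
```

Emit:
servo_tool([
  [[0,0,0],[0,0,0]],
  [[0,0,0],[0,0,0]],
  [[0,0,0],[0,0,0]],
  [[0,0,0],[0,0,0]],
  [[0,0,0],[0,0,0]],
  [[0,0,0],[0,0,0]],
  [[0,0,0],[0,0,0]],
  [[0,0,0],[0,0,0]],
], hand=1)

```text
time: 9.3
tool_pos: [0.5615, -0.1694, 0.0092]
eef_rot: [-0.056, 3.141, -0.0]
ft_force: [-0.9, -0.5, 0.8]
grip_width: 0.0449
grasp_force: 30.0
```

```bash
python3 -c "
from h import *
d=snap('top','top2')
print(d['pixels'].shape)
x,y=lane(.015,-.1)
go(x,y,.15,86.3)"
```

```text
(400, 640, 3)
t=9.35 tcp [ 0.5616 -0.1694  0.0092] yaw 92.1 turn_z 5.8 q7 1.97 shift_cm [  7.96  45.24 -14.08] lane [ 0.0947 -0.5524]
```

Emit:
servo_tool([
  [[0,0,-1],[0,0,0]],
  [[0,0,-3],[0,0,0]],
  [[0,0,-4],[0,0,0]],
  [[0,0,-4],[0,0,0]],
  [[0,0,-2],[0,0,0]],
  [[0,0,0],[0,0,5.8]],
  [[0.6,3.6,0],[0,0,0]],
  [[0.6,3.6,0],[0,0,0]],
  [[0.6,3.6,0],[0,0,0]],
  [[0.6,3.6,0],[0,0,0]],
  [[0.6,3.6,0],[0,0,0]],
  [[0.6,3.6,0],[0,0,0]],
  [[0.6,3.6,0],[0,0,0]],
  [[0.6,3.6,0],[0,0,0]],
  [[0.6,3.6,0],[0,0,0]],
  [[0.6,3.6,0],[0,0,0]],
  [[0.6,3.6,0],[0,0,0]],
  [[0.6,3.6,0],[0,0,0]],
  [[0.6,3.6,0],[0,0,0]],
  [[0,0,0],[0,0,0]],
])

```text
time: 11.35
tool_pos: [0.5118, 0.3102, 0.1495]
eef_rot: [-0.088, -3.14, -0.007]
ft_force: [0.3, 0.4, -1.0]
grip_width: 0.045
grasp_force: 30.0
```

```bash
python3 -c "
from h import *
x,y=lane(.012,-.075)
go(x,y,.012+.015+.009+.001,86.3); o=arm.get_obs(); print(o['grip_width'],o['grasp_force'])
a=snap('side','s2')['pixels']
cv2.imwrite('pics/s2c.png',cv2.resize(a[90:240,140:340,::-1],None,fx=4,fy=4))
"
```

```text
t=11.35 tcp [0.5118 0.3102 0.1495] yaw 86.8 turn_z 0.5 q7 0.94 shift_cm [ 0.19  0.16 11.25] lane [ 0.014  -0.0771]
0.045006049172333466 29.96394842863083
```

View pics/s2c.png

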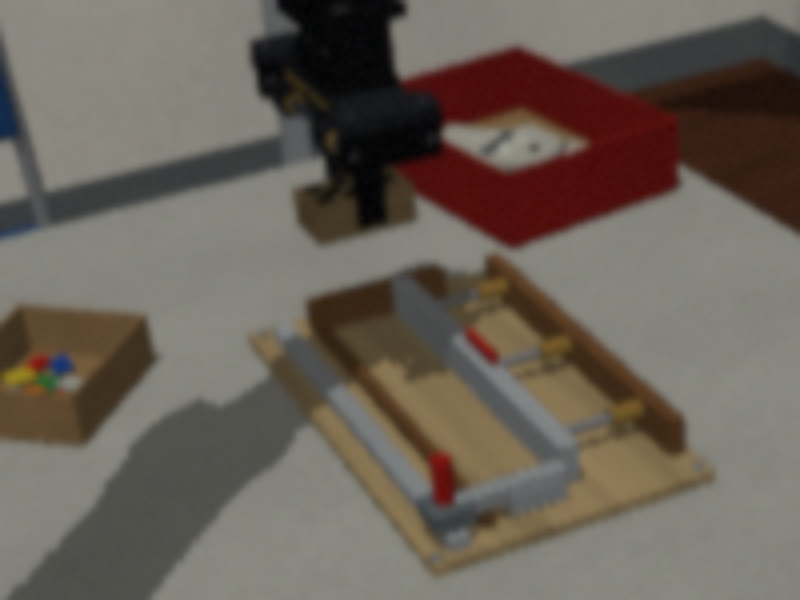

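Emit:
servo_tool([
  [[0.4,0.2,2],[0,0,0.5]],
  [[0,0,3],[0,0,0]],
  [[0,0,3],[0,0,0]],
  [[0,0,2],[0,0,0]],
  [[0,0,1.1],[0,0,0]],
  [[0,0,0],[0,0,0]],
  [[0,0,0],[0,0,0]],
])

```text
time: 12.1
tool_pos: [0.5111, 0.3049, 0.039]
eef_rot: [0.117, 3.138, 0.001]
ft_force: [0.2, 0.4, -0.4]
grip_width: 0.0448
grasp_force: 30.0
```

```bash
python3 -c "
from h import *
x,y=lane(.047,-.075)
go(x,y,.038,86.3)
"
```

```text
t=12.10 tcp [0.5111 0.3049 0.039 ] yaw 85.7 turn_z -0.6 q7 0.94 shift_cm [-3.33  0.73  0.11] lane [ 0.0137 -0.0823]
```

Emit:
servo_tool([
  [[-0.6,0.6,0],[0,0,-0.6]],
  [[-0.7,0,0],[0,0,0]],
  [[-0.7,0,0],[0,0,0]],
  [[-0.7,0,0],[0,0,0]],
  [[-0.7,0,0],[0,0,0]],
  [[0,0,0],[0,0,0]],
  [[0,0,0],[0,0,0]],
  [[0,0,0],[0,0,0]],
])

```text
time: 12.9
tool_pos: [0.5433, 0.3101, 0.0381]
eef_rot: [-0.098, -3.137, -0.001]
ft_force: [-5.4, 4.2, 2.0]
grip_width: 0.0448
grasp_force: 30.0
```

```bash
python3 -c "
from h import *
x,y=lane(.047,-.075)
go(x,y,.021,86.3)
a=snap('top','t3')['pixels']
cv2.imwrite('pics/t3c.png',cv2.resize(a[150:260,165:315,::-1],None,fx=5,fy=5))
"
```

```text
t=12.90 tcp [0.5433 0.3101 0.0381] yaw 86.4 turn_z 0.1 q7 0.98 shift_cm [-0.15  0.01  1.71] lane [ 0.0455 -0.0751]
```

View pics/t3c.png

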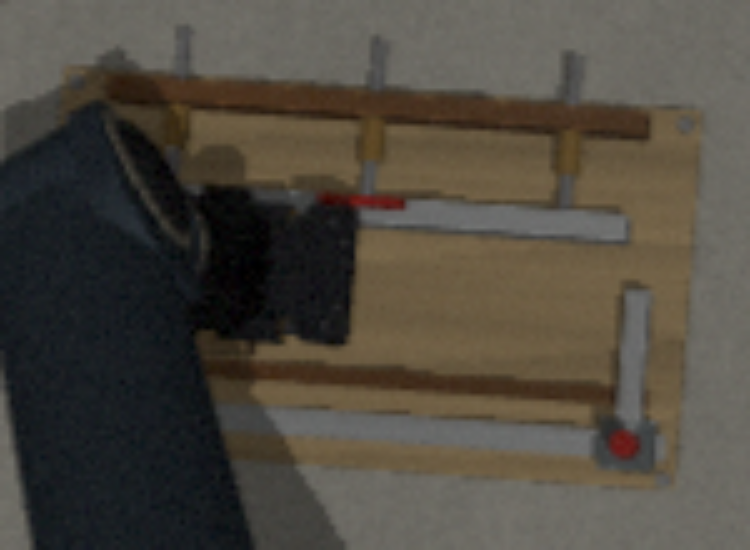

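Emit:
servo_tool([
  [[0,0,0.6],[0,0,0]],
  [[0,0,0.6],[0,0,0]],
  [[0,0,0.5],[0,0,0]],
  [[0,0,0.1],[0,0,0]],
  [[0,0,0],[0,0,0]],
])

```text
time: 13.45
tool_pos: [0.5434, 0.3088, 0.021]
eef_rot: [-0.099, -3.137, 0.001]
ft_force: [-7.7, 0.1, 9.2]
grip_width: 0.0449
grasp_force: 30.0
```

Emit:
servo_tool([
  [[0,0,0],[0,0,0]],
  [[0,0,0],[0,0,0]],
  [[0,0,0],[0,0,0]],
  [[0,0,0],[0,0,0]],
  [[0,0,-1],[0,0,0]],
  [[0,0,-2],[0,0,0]],
  [[0,0,-2],[0,0,0]],
  [[0,-2,-1],[0,0,0]],
  [[0,-3,0],[0,0,0]],
  [[0,-3,0],[0,0,0]],
  [[0,0,0],[0,0,0]],
], hand=-1)

```text
time: 14.55
tool_pos: [0.5396, 0.2214, 0.0803]
eef_rot: [-0.112, -3.139, 0.007]
ft_force: [0.7, 0.3, -0.1]
grip_width: 0.0872
grasp_force: 0.0
```

Emit:
servo_tool([
  [[0,0,0],[0,0,0]],
  [[0,0,0],[0,0,0]],
  [[0,0,0],[0,0,0]],
  [[0,0,0],[0,0,0]],
  [[0,0,0],[0,0,0]],
  [[0,0,0],[0,0,0]],
  [[0,0,0],[0,0,0]],
  [[0,0,0],[0,0,0]],
  [[0,0,0],[0,0,0]],
  [[0,0,0],[0,0,0]],
  [[0,0,0],[0,0,0]],
  [[0,0,0],[0,0,0]],
  [[0,0,0],[0,0,0]],
], hand=1)

```text
time: 15.85
tool_pos: [0.5396, 0.2292, 0.0801]
eef_rot: [-0.1, -3.14, -0.0]
ft_force: [0.0, 0.6, -0.4]
grip_width: 0.0009
grasp_force: 0.0
```

```bash
python3 -c "
from h import *
x,y=lane(.042,-.140)
go(x,y,.025,86.3)
a=snap('side','s3')['pixels']
cv2.imwrite('pics/s3c.png',cv2.resize(a[100:240,170:340,::-1],None,fx=4,fy=4,interpolation=cv2.INTER_CUBIC))
"
```

```text
t=15.85 tcp [0.5396 0.2292 0.0801] yaw 86.4 turn_z 0.1 q7 1.09 shift_cm [0.5  1.61 5.51] lane [ 0.047  -0.1561]
```

View pics/s3c.png

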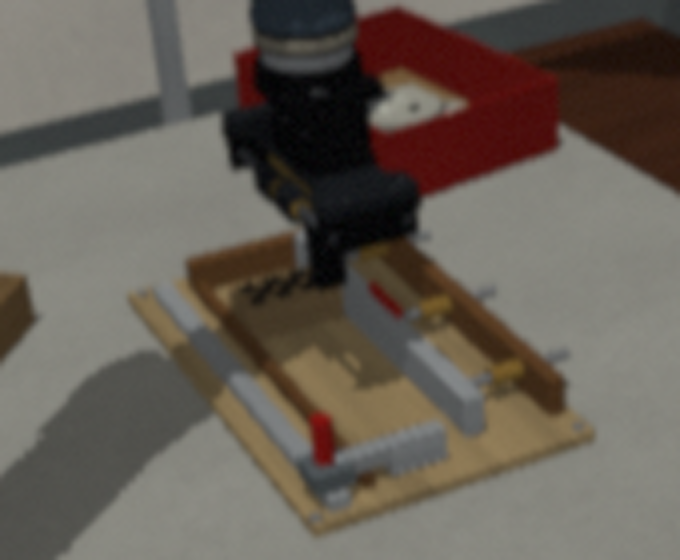

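Emit:
servo_tool([
  [[0.5,0,2],[0,0,0]],
  [[0,0,2],[0,0,0]],
  [[0,0,1.5],[0,0,0]],
  [[0,0,0.6],[0,0,0]],
  [[0,0.8,0],[0,0,0]],
  [[0,0.8,0],[0,0,0]],
  [[0,0.8,0],[0,0,0]],
  [[0,0.8,0],[0,0,0]],
  [[0,0.8,0],[0,0,0]],
  [[0,0.8,0],[0,0,0]],
  [[0,0.8,0],[0,0,0]],
  [[0,0.8,0],[0,0,0]],
  [[0,0.8,0],[0,0,0]],
  [[0,0.8,0],[0,0,0]],
  [[0,0.8,0],[0,0,0]],
  [[0,0,0],[0,0,0]],
  [[0,0,0],[0,0,0]],
])

```text
time: 17.6
tool_pos: [0.5399, 0.3125, 0.0193]
eef_rot: [-0.103, -3.137, 0.011]
ft_force: [-2.1, -9.2, 6.5]
grip_width: 0.0003
grasp_force: 5.2
```

```bash
python3 -c "
from h import *
x,y=lane(.042,-.06)
go(x,y,.018,86.3)
"
```

```text
t=17.60 tcp [0.5399 0.3125 0.0193] yaw 86.2 turn_z -0.1 q7 0.97 shift_cm [-0.01  1.29  0.12] lane [ 0.0419 -0.0729]
```

Emit:
servo_tool([
  [[0,0.4,0],[0,0,0]],
  [[0,0.4,0],[0,0,0]],
  [[0,0.4,0],[0,0,0]],
  [[0,0.3,0],[0,0,0]],
  [[0,0,0],[0,0,0]],
  [[0,0,0],[0,0,0]],
])

```text
time: 18.2
tool_pos: [0.5408, 0.326, 0.0193]
eef_rot: [-0.104, -3.136, 0.014]
ft_force: [-3.6, -11.0, 8.9]
grip_width: 0.0006
grasp_force: 6.6
```

Emit:
servo_tool([
  [[0,0.3,0],[0,0,0]],
  [[0,0.2,0],[0,0,0]],
  [[0,0,0],[0,0,0]],
  [[0,0,0],[0,0,0]],
])

```text
time: 18.6
tool_pos: [0.5411, 0.3307, 0.0193]
eef_rot: [-0.105, -3.136, 0.015]
ft_force: [-3.0, -12.7, 9.0]
grip_width: 0.0007
grasp_force: 6.9
```

```bash
python3 -c "
from h import *
x,y=lane(.042,-.06)
go(x,y,.018,86.3)
"
```

```text
t=18.60 tcp [0.5411 0.3307 0.0193] yaw 86.2 turn_z -0.1 q7 0.95 shift_cm [-0.01 -0.53  0.13] lane [ 0.0419 -0.0547]
```

Emit:
servo_tool([
  [[0,0.3,0],[0,0,0]],
  [[0,0.2,0],[0,0,0]],
  [[0,0,0],[0,0,0]],
  [[0,0,0],[0,0,0]],
])

```text
time: 19.0
tool_pos: [0.5411, 0.3312, 0.0193]
eef_rot: [-0.108, -3.133, 0.025]
ft_force: [-4.7, -18.0, 15.4]
grip_width: 0.0003
grasp_force: 11.2
```

Emit:
servo_tool([
  [[0,0.3,0],[0,0,0]],
  [[0,0.2,0],[0,0,0]],
  [[0,0,0],[0,0,0]],
  [[0,0,0],[0,0,0]],
])

```text
time: 19.4
tool_pos: [0.541, 0.3312, 0.0193]
eef_rot: [-0.111, -3.13, 0.036]
ft_force: [-8.6, -28.2, 21.2]
grip_width: 0.0003
grasp_force: 16.0
```

```bash
python3 -c "
from h import *
x,y=lane(.042,-.06)
go(x,y,.018,86.3)
"
```

```text
t=19.40 tcp [0.541  0.3312 0.0193] yaw 86.0 turn_z -0.3 q7 0.93 shift_cm [-0.02 -0.58  0.14] lane [ 0.0418 -0.0542]
```

Emit:
servo_tool([
  [[0,-1.0,0],[0,0,0]],
  [[0,-2,0],[0,0,0]],
  [[0,-1,0],[0,0,0]],
  [[0,0,-3],[0,0,0]],
  [[0,0,-4],[0,0,0]],
  [[0,0,-4],[0,0,0]],
  [[0,0,0],[0,0,0]],
  [[0,0,0],[0,0,0]],
], hand=-1)

```text
time: 20.2
tool_pos: [0.5399, 0.3082, 0.1302]
eef_rot: [0.099, 3.138, 0.003]
ft_force: [-0.5, -0.2, -1.0]
grip_width: 0.0568
grasp_force: 0.0
```

```bash
python3 -c "
from h import *
blocks(snap('top','top4'))
go(.5795,-.3065,.07,109.5)
"
```

```text
[ 0.4061 -0.3652] [np.float64(0.0467), np.float64(0.0826), np.float64(0.0466), np.float64(0.0824)] [np.float64(-42.1), np.float64(-131.8), np.float64(137.7), np.float64(48.3)] [39. 80. 68.] [443. 255.]
[ 0.4418 -0.1692] [np.float64(0.0456), np.float64(0.0795), np.float64(0.0454), np.float64(0.0794)] [np.float64(-50.1), np.float64(-140.2), np.float64(129.7), np.float64(40.0)] [41. 83. 71.] [375. 242.]
[ 0.5191 -0.4296] [np.float64(0.08), np.float64(0.0495), np.float64(0.08), np.float64(0.0492)] [np.float64(-7.1), np.float64(-95.7), np.float64(172.7), np.float64(84.3)] [67. 63. 63.] [465. 216.]
[ 0.5793 -0.3053] [np.float64(0.0476), np.float64(0.0786), np.float64(0.0474), np.float64(0.0786)] [np.float64(-69.7), np.float64(-160.8), np.float64(110.2), np.float64(19.3)] [73. 75. 52.] [422. 195.]
[ 0.71   -0.2859] [np.float64(0.0655), np.float64(0.0728), np.float64(0.0653), np.float64(0.0726)] [np.float64(-47.4), np.float64(-138.5), np.float64(132.5), np.float64(41.7)] [ 96. 102.  67.] [414. 150.]
t=20.25 tcp [0.5391 0.3076 0.1288] yaw 86.4 turn_z -23.1 q7 0.97 shift_cm [ 16.69 -59.24   5.86] lane [ 0.0415 -0.0779]
```

Emit:
servo_tool([
  [[0,0,0],[0,0,-7.7]],
  [[0,0,0],[0,0,-7.7]],
  [[0,0,0],[0,0,-7.7]],
  [[1.11,-3.95,0],[0,0,0]],
  [[1.11,-3.95,0],[0,0,0]],
  [[1.11,-3.95,0],[0,0,0]],
  [[1.11,-3.95,0],[0,0,0]],
  [[1.11,-3.95,0],[0,0,0]],
  [[1.11,-3.95,0],[0,0,0]],
  [[1.11,-3.95,0],[0,0,0]],
  [[1.11,-3.95,0],[0,0,0]],
  [[1.11,-3.95,0],[0,0,0]],
  [[1.11,-3.95,0],[0,0,0]],
  [[1.11,-3.95,0],[0,0,0]],
  [[1.11,-3.95,0],[0,0,0]],
  [[1.11,-3.95,1],[0,0,0]],
  [[1.11,-3.95,2],[0,0,0]],
  [[1.11,-3.95,2.5],[0,0,0]],
  [[0,0,0],[0,0,0]],
  [[0,0,0],[0,0,0]],
])

```text
time: 22.25
tool_pos: [0.5781, -0.3071, 0.0711]
eef_rot: [0.527, -3.093, -0.005]
ft_force: [-0.2, 1.3, -0.7]
grip_width: 0.0871
grasp_force: 0.0
```

```bash
python3 -c "
from h import *
go(.5795,-.3065,.009,109.5)
"
```

```text
t=22.25 tcp [ 0.5781 -0.3071  0.0711] yaw 109.3 turn_z -0.2 q7 2.41 shift_cm [-0.17 -0.02  6.21] lane [ 0.12   -0.6887]
```

Emit:
servo_tool([
  [[-0.1,0,2],[0,0,0]],
  [[0,0,2],[0,0,0]],
  [[0,0,1.5],[0,0,0]],
  [[0,0,0.7],[0,0,0]],
  [[0,0,0],[0,0,0]],
])

```text
time: 22.75
tool_pos: [0.5806, -0.3052, 0.0111]
eef_rot: [0.533, -3.095, -0.002]
ft_force: [0.6, -0.1, -0.4]
grip_width: 0.0871
grasp_force: 0.0
```

Emit:
servo_tool([
  [[0,0,0],[0,0,0]],
  [[0,0,0],[0,0,0]],
  [[0,0,0],[0,0,0]],
  [[0,0,0],[0,0,0]],
  [[0,0,0],[0,0,0]],
  [[0,0,0],[0,0,0]],
  [[0,0,0],[0,0,0]],
  [[0,0,0],[0,0,0]],
], hand=1)

```text
time: 23.55
tool_pos: [0.5811, -0.3067, 0.0123]
eef_rot: [-0.531, 3.096, -0.001]
ft_force: [0.2, -0.6, 0.9]
grip_width: 0.0448
grasp_force: 30.0
```

Emit:
servo_tool([
  [[0,0,-1],[0,0,0]],
  [[0,0,-3],[0,0,0]],
  [[0,0,-4],[0,0,0]],
  [[0,0,-4],[0,0,0]],
  [[0,0,0],[0,0,7.7]],
  [[0,0,0],[0,0,7.7]],
  [[0,0,0],[0,0,7.7]],
  [[0,0,0],[0,0,0]],
  [[0,0,0],[0,0,0]],
])

```text
time: 24.45
tool_pos: [0.5809, -0.3062, 0.1323]
eef_rot: [-0.095, -3.14, -0.0]
ft_force: [0.4, -0.0, -0.9]
grip_width: 0.0447
grasp_force: 30.0
```

```bash
python3 -c "
from h import *
x,y=lane(.010,-.115)
go(x,y,.13,86.3); o=arm.get_obs(); print(o['grip_width'],o['grasp_force'])
"
```

```text
t=24.45 tcp [ 0.5809 -0.3062  0.1323] yaw 86.5 turn_z 0.2 q7 2.05 shift_cm [11.28 57.27  0.24] lane [ 0.1228 -0.6877]
0.044650859356794165 29.999909698963165
```

Emit:
servo_tool([
  [[0.66,3.37,0],[0,0,0]],
  [[0.66,3.37,0],[0,0,0]],
  [[0.66,3.37,0],[0,0,0]],
  [[0.66,3.37,0],[0,0,0]],
  [[0.66,3.37,0],[0,0,0]],
  [[0.66,3.37,0],[0,0,0]],
  [[0.66,3.37,0],[0,0,0]],
  [[0.66,3.37,0],[0,0,0]],
  [[0.66,3.37,0],[0,0,0]],
  [[0.66,3.37,0],[0,0,0]],
  [[0.66,3.37,0],[0,0,0]],
  [[0.66,3.37,0],[0,0,0]],
  [[0.66,3.37,0],[0,0,0]],
  [[0.66,3.37,0],[0,0,0]],
  [[0.66,3.37,0],[0,0,0]],
  [[0.66,3.37,0],[0,0,0]],
  [[0.66,3.37,0],[0,0,0]],
  [[0,0,0],[0,0,0]],
  [[0,0,0],[0,0,0]],
])

```text
time: 26.35
tool_pos: [0.505, 0.2731, 0.1321]
eef_rot: [-0.094, -3.14, 0.0]
ft_force: [0.4, -0.6, 0.2]
grip_width: 0.0446
grasp_force: 30.0
```

```bash
python3 -c "
from h import *
x,y=lane(.010,-.115)
go(x,y,.041,86.3); o=arm.get_obs(); print(o['grip_width'],o['grasp_force'])
a=snap('side','s4')['pixels']
cv2.imwrite('pics/s4c.png',cv2.resize(a[90:240,140:340,::-1],None,fx=4,fy=4,interpolation=cv2.INTER_CUBIC))
"
```

```text
t=26.35 tcp [0.505  0.2731 0.1321] yaw 86.6 turn_z 0.3 q7 0.99 shift_cm [-0.04 -0.05  9.11] lane [ 0.0096 -0.1145]
0.04457659840478853 29.999564588069916
```

View pics/s4c.png

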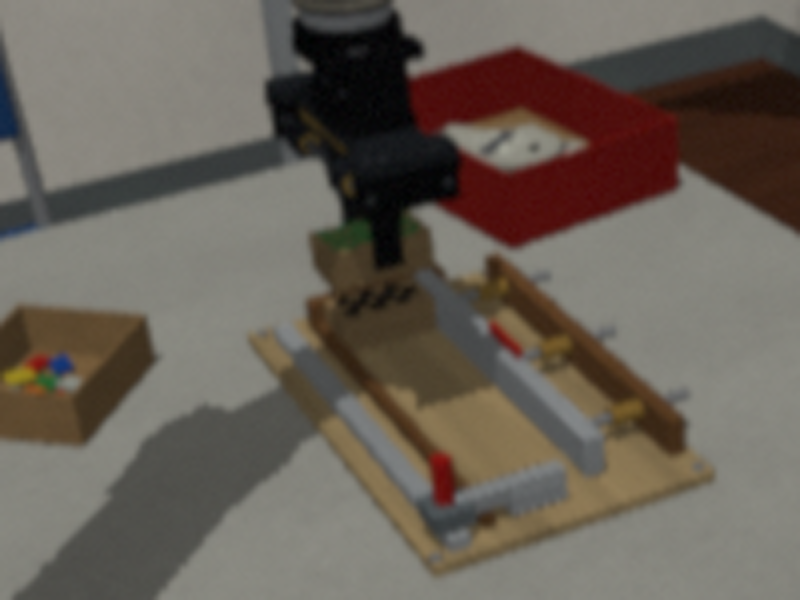

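Emit:
servo_tool([
  [[0,0,2],[0,0,0]],
  [[0,0,3],[0,0,0]],
  [[0,0,2.5],[0,0,0]],
  [[0,0,1.7],[0,0,0]],
  [[-1.5,0,0],[0,0,0]],
  [[-0.7,0,0],[0,0,0]],
  [[-0.7,0,0],[0,0,0]],
  [[-0.7,0,0],[0,0,0]],
  [[-0.4,0,0],[0,0,0]],
  [[0,0,0],[0,0,0]],
  [[0,0,0],[0,0,0]],
])

```text
time: 27.5
tool_pos: [0.5428, 0.2691, 0.0401]
eef_rot: [-0.1, -3.135, 0.003]
ft_force: [-5.9, -1.3, 4.1]
grip_width: 0.0447
grasp_force: 30.0
```

```bash
python3 -c "
from h import *
x,y=lane(.049,-.115)
go(x,y,.024,86.3); print(arm.get_obs()['ft_force'])
d=snap('top','t5')
# bar displacement from its right end: sample grey column profile
im=d['pixels'].astype(int)
for p in (.0,.01,.02,.03): print(p,w2px(d,[*lane(.060+p,-.28),.046]).round(1))
u=int(w2px(d,[*lane(.08,-.28),.046])[0]); print(u,[(v,im[v,u].tolist()) for v in range(186,204)])
"
```

```text
t=27.50 tcp [0.5428 0.2691 0.0401] yaw 86.4 turn_z 0.1 q7 1.04 shift_cm [-0.15  0.1   1.61] lane [ 0.0476 -0.116 ]
[-5.90425623 -1.26721432  4.10282891]
0.0 [279.9 205.4]
0.01 [280.1 201.9]
0.02 [280.4 198.5]
0.03 [280.7 195. ]
280 [(186, [98, 86, 64]), (187, [103, 89, 64]), (188, [104, 89, 65]), (189, [105, 90, 67]), (190, [76, 66, 47]), (191, [93, 90, 85]), (192, [108, 110, 108]), (193, [109, 111, 111]), (194, [110, 111, 110]), (195, [106, 109, 107]), (196, [100, 100, 98]), (197, [67, 66, 62]), (198, [106, 92, 70]), (199, [103, 89, 62]), (200, [105, 90, 64]), (201, [104, 89, 64]), (202, [110, 91, 69]), (203, [111, 94, 69])]
```

Emit:
servo_tool([
  [[0,0,0.6],[0,0,0]],
  [[0,0,0.6],[0,0,0]],
  [[0,0,0.4],[0,0,0]],
  [[0,0,0.1],[0,0,0]],
  [[0,0,0],[0,0,0]],
])

```text
time: 28.05
tool_pos: [0.5426, 0.2701, 0.0242]
eef_rot: [-0.098, -3.135, 0.001]
ft_force: [-9.2, -0.7, 9.5]
grip_width: 0.0446
grasp_force: 30.0
```

Emit:
servo_tool([
  [[0,0,0],[0,0,0]],
  [[0,0,0],[0,0,0]],
  [[0,0,0],[0,0,0]],
  [[0,0,0],[0,0,0]],
  [[0,0,-1],[0,0,0]],
  [[0,0,-2],[0,0,0]],
  [[0,0,-2],[0,0,0]],
  [[0,-2,-1],[0,0,0]],
  [[0,-3,0],[0,0,0]],
  [[0,-3,0],[0,0,0]],
  [[0,0,0],[0,0,0]],
], hand=-1)

```text
time: 29.15
tool_pos: [0.5399, 0.1824, 0.0833]
eef_rot: [-0.113, -3.139, 0.006]
ft_force: [-0.8, -0.2, -0.3]
grip_width: 0.0867
grasp_force: 0.0
```

Emit:
servo_tool([
  [[0,0,0],[0,0,0]],
  [[0,0,0],[0,0,0]],
  [[0,0,0],[0,0,0]],
  [[0,0,0],[0,0,0]],
  [[0,0,0],[0,0,0]],
  [[0,0,0],[0,0,0]],
  [[0,0,0],[0,0,0]],
  [[0,0,0],[0,0,0]],
  [[0,0,0],[0,0,0]],
  [[0,0,0],[0,0,0]],
  [[0,0,0],[0,0,0]],
  [[0,0,0],[0,0,0]],
  [[0,0,0],[0,0,0]],
], hand=1)

```text
time: 30.45
tool_pos: [0.5402, 0.19, 0.0831]
eef_rot: [-0.1, -3.14, -0.0]
ft_force: [0.7, 0.5, 0.6]
grip_width: 0.0012
grasp_force: 0.0
```

```bash
python3 -c "
from h import *
x,y=lane(.042,-.11)
go(x,y,.018,86.3)
d=snap('side','s5')
cv2.imwrite('pics/s5c.png',cv2.resize(d['pixels'][100:240,170:340,::-1],None,fx=4,fy=4,interpolation=cv2.INTER_CUBIC))
"
```

```text
t=30.45 tcp [0.5402 0.19   0.0831] yaw 86.4 turn_z 0.1 q7 1.15 shift_cm [0.81 8.52 6.51] lane [ 0.0501 -0.1952]
```

View pics/s5c.png

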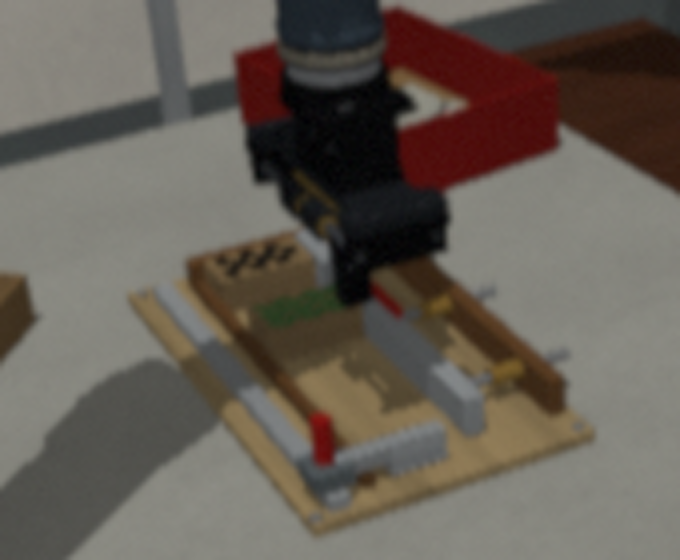

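Emit:
servo_tool([
  [[0.8,0,2],[0,0,0]],
  [[0,0,2],[0,0,0]],
  [[0,0,2],[0,0,0]],
  [[0,0.5,0.5],[0,0,0]],
  [[0,0.8,0],[0,0,0]],
  [[0,0.8,0],[0,0,0]],
  [[0,0.8,0],[0,0,0]],
  [[0,0.8,0],[0,0,0]],
  [[0,0.8,0],[0,0,0]],
  [[0,0.8,0],[0,0,0]],
  [[0,0.8,0],[0,0,0]],
  [[0,0.8,0],[0,0,0]],
  [[0,0.8,0],[0,0,0]],
  [[0,0.8,0],[0,0,0]],
  [[0,0.8,0],[0,0,0]],
  [[0,0.7,0],[0,0,0]],
  [[0,0,0],[0,0,0]],
  [[0,0,0],[0,0,0]],
])

```text
time: 32.3
tool_pos: [0.5384, 0.2859, 0.0185]
eef_rot: [-0.103, -3.138, 0.01]
ft_force: [-2.7, -9.2, 7.3]
grip_width: 0.0004
grasp_force: 5.1
```

Emit:
servo_tool([
  [[0,0.3,0],[0,0,0]],
  [[0,0.3,0],[0,0,0]],
  [[0,0,0],[0,0,0]],
  [[0,0,0],[0,0,0]],
])

```text
time: 32.7
tool_pos: [0.5384, 0.2861, 0.0185]
eef_rot: [-0.108, -3.134, 0.022]
ft_force: [-5.1, -17.8, 13.9]
grip_width: 0.0004
grasp_force: 10.6
```

```bash
python3 -c "
from h import *
x,y=lane(.042,-.099)
go(x,y,.018,86.3)
"
```

```text
t=32.70 tcp [0.5384 0.2861 0.0185] yaw 86.1 turn_z -0.2 q7 1.00 shift_cm [0.01 0.04 0.05] lane [ 0.0421 -0.0993]
```

Emit:
servo_tool([
  [[0,-1.0,0],[0,0,0]],
  [[0,-2,0],[0,0,0]],
  [[0,-1,0],[0,0,0]],
  [[0,0,-3],[0,0,0]],
  [[0,0,-4],[0,0,0]],
  [[0,0,-4],[0,0,0]],
  [[0,0,0],[0,0,0]],
  [[0,0,0],[0,0,0]],
], hand=-1)

```text
time: 33.5
tool_pos: [0.5367, 0.2566, 0.1291]
eef_rot: [0.099, 3.138, 0.003]
ft_force: [0.2, 1.1, -0.1]
grip_width: 0.0562
grasp_force: 0.0
```

```bash
python3 -c "
from h import *
blocks(snap('top','top6'))
go(.5193,-.431,.07,84.5)
"
```

```text
[ 0.4061 -0.3652] [np.float64(0.047), np.float64(0.0826), np.float64(0.0468), np.float64(0.0825)] [np.float64(-41.9), np.float64(-131.6), np.float64(137.9), np.float64(48.6)] [38. 79. 67.] [443. 255.]
[ 0.4414 -0.1688] [np.float64(0.0452), np.float64(0.0795), np.float64(0.045), np.float64(0.0794)] [np.float64(-50.1), np.float64(-140.2), np.float64(129.7), np.float64(40.0)] [40. 82. 70.] [375. 242.]
[ 0.5189 -0.4295] [np.float64(0.08), np.float64(0.0482), np.float64(0.08), np.float64(0.0479)] [np.float64(-5.5), np.float64(-94.1), np.float64(174.3), np.float64(85.9)] [66. 62. 63.] [465. 216.]
[ 0.71  -0.286] [np.float64(0.0653), np.float64(0.0728), np.float64(0.0651), np.float64(0.0726)] [np.float64(-47.6), np.float64(-138.7), np.float64(132.2), np.float64(41.4)] [ 94. 100.  66.] [414. 150.]
t=33.55 tcp [0.5359 0.2562 0.1278] yaw 86.4 turn_z 1.9 q7 1.04 shift_cm [ -4.94 -68.56   5.77] lane [ 0.0416 -0.1294]
```

Emit:
servo_tool([
  [[0,0,0],[0,0,1.9]],
  [[-0.29,-4.03,0],[0,0,0]],
  [[-0.29,-4.03,0],[0,0,0]],
  [[-0.29,-4.03,0],[0,0,0]],
  [[-0.29,-4.03,0],[0,0,0]],
  [[-0.29,-4.03,0],[0,0,0]],
  [[-0.29,-4.03,0],[0,0,0]],
  [[-0.29,-4.03,0],[0,0,0]],
  [[-0.29,-4.03,0],[0,0,0]],
  [[-0.29,-4.03,0],[0,0,0]],
  [[-0.29,-4.03,0],[0,0,0]],
  [[-0.29,-4.03,0],[0,0,0]],
  [[-0.29,-4.03,0],[0,0,0]],
  [[-0.29,-4.03,0],[0,0,0]],
  [[-0.29,-4.03,0],[0,0,0]],
  [[-0.29,-4.03,1],[0,0,0]],
  [[-0.29,-4.03,2],[0,0,0]],
  [[-0.29,-4.03,2.5],[0,0,0]],
  [[0,0,0],[0,0,0]],
  [[0,0,0],[0,0,0]],
])

```text
time: 35.55
tool_pos: [0.5174, -0.4304, 0.0703]
eef_rot: [-0.157, -3.133, -0.004]
ft_force: [0.1, 0.6, -0.0]
grip_width: 0.0868
grasp_force: 0.0
```

```bash
python3 -c "
from h import *
go(.5193,-.4305,.009,84.5)
"
```

```text
t=35.55 tcp [ 0.5174 -0.4304  0.0703] yaw 84.3 turn_z -0.2 q7 2.26 shift_cm [-0.21 -0.    6.13] lane [ 0.0675 -0.8157]
```

Emit:
servo_tool([
  [[-0.1,0,2],[0,0,0]],
  [[0,0,2],[0,0,0]],
  [[0,0,1.5],[0,0,0]],
  [[0,0,0.7],[0,0,0]],
  [[0,0,0],[0,0,0]],
])

```text
time: 36.05
tool_pos: [0.5202, -0.4291, 0.0102]
eef_rot: [-0.15, -3.137, -0.002]
ft_force: [0.7, -0.0, 0.1]
grip_width: 0.0872
grasp_force: 0.0
```

Emit:
servo_tool([
  [[0,0,0],[0,0,0]],
  [[0,0,0],[0,0,0]],
  [[0,0,0],[0,0,0]],
  [[0,0,0],[0,0,0]],
  [[0,0,0],[0,0,0]],
  [[0,0,0],[0,0,0]],
  [[0,0,0],[0,0,0]],
  [[0,0,0],[0,0,0]],
], hand=1)

```text
time: 36.85
tool_pos: [0.5202, -0.431, 0.0114]
eef_rot: [0.152, 3.138, -0.001]
ft_force: [-1.0, -0.8, 2.7]
grip_width: 0.0451
grasp_force: 29.7
```

Emit:
servo_tool([
  [[0,0,-1],[0,0,0]],
  [[0,0,-3],[0,0,0]],
  [[0,0,-4],[0,0,0]],
  [[0,0,-4],[0,0,0]],
  [[0,0,0],[0,0,-1.9]],
  [[0,0,0],[0,0,0]],
  [[0,0,0],[0,0,0]],
])

```text
time: 37.55
tool_pos: [0.5197, -0.4292, 0.1299]
eef_rot: [-0.1, -3.138, -0.003]
ft_force: [0.0, -0.2, -1.7]
grip_width: 0.0454
grasp_force: 29.7
```

```bash
python3 -c "
from h import *
x,y=lane(.010,-.160)
go(x,y,.13,86.3); o=arm.get_obs(); print(o['grip_width'],o['grasp_force'])
"
```

```text
t=37.55 tcp [ 0.5197 -0.4292  0.1299] yaw 86.4 turn_z 0.1 q7 2.27 shift_cm [ 5.96 65.44  0.14] lane [ 0.0696 -0.8144]
0.04542465547746165 29.664071048609912
```

Emit:
servo_tool([
  [[0.35,3.85,0],[0,0,0]],
  [[0.35,3.85,0],[0,0,0]],
  [[0.35,3.85,0],[0,0,0]],
  [[0.35,3.85,0],[0,0,0]],
  [[0.35,3.85,0],[0,0,0]],
  [[0.35,3.85,0],[0,0,0]],
  [[0.35,3.85,0],[0,0,0]],
  [[0.35,3.85,0],[0,0,0]],
  [[0.35,3.85,0],[0,0,0]],
  [[0.35,3.85,0],[0,0,0]],
  [[0.35,3.85,0],[0,0,0]],
  [[0.35,3.85,0],[0,0,0]],
  [[0.35,3.85,0],[0,0,0]],
  [[0.35,3.85,0],[0,0,0]],
  [[0.35,3.85,0],[0,0,0]],
  [[0.35,3.85,0],[0,0,0]],
  [[0.35,3.85,0],[0,0,0]],
  [[0,0,0],[0,0,0]],
  [[0,0,0],[0,0,0]],
])

```text
time: 39.45
tool_pos: [0.5011, 0.227, 0.1296]
eef_rot: [-0.096, -3.137, 0.003]
ft_force: [-0.2, -0.8, -0.3]
grip_width: 0.0453
grasp_force: 29.7
```

```bash
python3 -c "
from h import *
x,y=lane(.010,-.160)
go(x,y,.040,86.3); o=arm.get_obs(); print(o['grip_width'],o['grasp_force'])
a=snap('side','s6')['pixels']
cv2.imwrite('pics/s6c.png',cv2.resize(a[90:240,140:340,::-1],None,fx=4,fy=4,interpolation=cv2.INTER_CUBIC))
"
```

```text
t=39.45 tcp [0.5011 0.227  0.1296] yaw 86.5 turn_z 0.2 q7 1.05 shift_cm [-0.15  0.09  8.96] lane [ 0.0088 -0.1607]
0.045324693405933834 29.66458098962903
```

View pics/s6c.png

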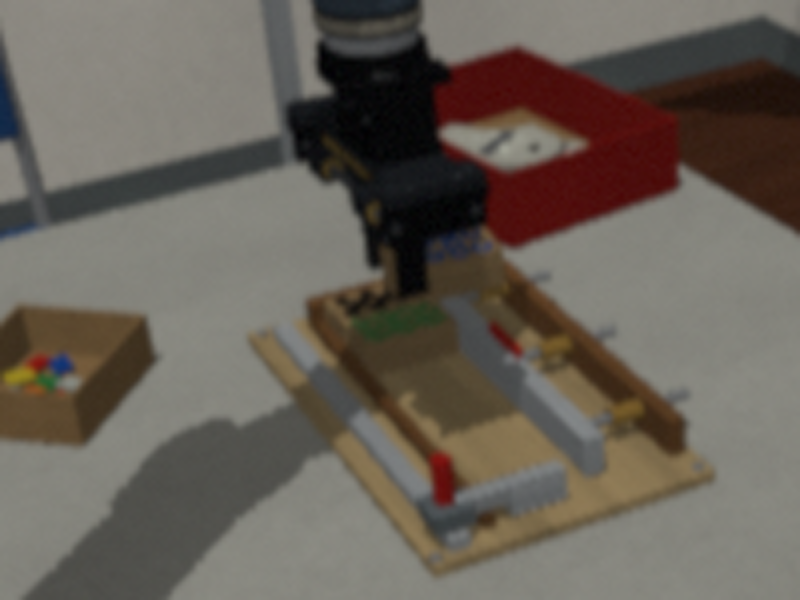

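```bash
python3 -c "
from h import *
d=load('s6')
f=lambda p:((w2px(d,p)-[140,90])*4).round(0).tolist()
for s in (0,.01,.02,.03):
  q=lambda x,y,z:f([*lane(.0088+s+x,-.1607+y),z])
  print(s,'near right top',q(.04,-.0225,.148),'bot',q(.04,-.0225,.118),'far right top',q(.04,.0225,.148),'near left bot',q(-.04,-.0225,.118))
a=cv2.imread('pics/s6c.png')[200:320,370:530]
cv2.imwrite('pics/s6d.png',cv2.convertScaleAbs(cv2.resize(a,None,fx=5,fy=5,interpolation=cv2.INTER_CUBIC),alpha=1.8))
"
```

```text
0 near right top [458.0, 254.0] bot [462.0, 291.0] far right top [433.0, 230.0] near left bot [359.0, 318.0]
0.01 near right top [471.0, 251.0] bot [474.0, 287.0] far right top [445.0, 227.0] near left bot [372.0, 315.0]
0.02 near right top [483.0, 247.0] bot [487.0, 284.0] far right top [458.0, 224.0] near left bot [385.0, 311.0]
0.03 near right top [496.0, 244.0] bot [499.0, 281.0] far right top [470.0, 221.0] near left bot [398.0, 308.0]
```

View pics/s6d.png

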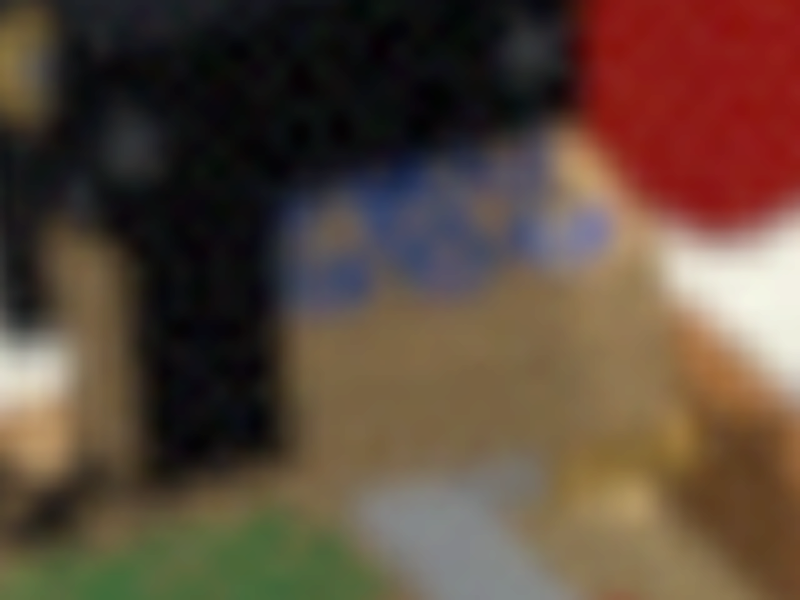

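```bash
python3 -c "
from h import *
go(.537,-.10,.05,86.3)
d=load('top0'); print(px2w(d,345,130,.13))
"
```

```text
t=39.50 tcp [0.5016 0.2256 0.1298] yaw 86.3 turn_z 0.0 q7 1.05 shift_cm [ -5.66 -32.24   8.04] lane [ 0.0093 -0.1621]
[ 0.74645509 -0.07833108  0.13      ]
```

Emit:
servo_tool([
  [[-0.4,-2.3,0],[0,0,0]],
  [[-0.4,-2.3,0],[0,0,0]],
  [[-0.4,-2.3,0],[0,0,0]],
  [[-0.4,-2.3,0],[0,0,0]],
  [[-0.4,-2.3,0],[0,0,0]],
  [[-0.4,-2.3,0],[0,0,0]],
  [[-0.4,-2.3,0],[0,0,0]],
  [[-0.4,-2.3,0],[0,0,0]],
  [[-0.4,-2.3,0],[0,0,0]],
  [[-0.4,-2.3,0],[0,0,0]],
  [[-0.4,-2.3,0],[0,0,0]],
  [[-0.4,-2.3,0],[0,0,0]],
  [[-0.4,-2.3,0],[0,0,0]],
  [[-0.4,-2.3,0],[0,0,0]],
  [[0,0,3],[0,0,0]],
  [[0,0,3],[0,0,0]],
  [[0,0,2],[0,0,0]],
  [[0,0,2],[0,0,0]],
  [[0,0,1],[0,0,0]],
  [[0,0,0],[0,0,0]],
])

```text
time: 41.5
tool_pos: [0.536, -0.0994, 0.0197]
eef_rot: [-0.103, -3.136, 0.0]
ft_force: [-0.5, 0.6, -0.3]
grip_width: 0.045
grasp_force: 29.7
```

Emit:
servo_tool([
  [[0,0,0.3],[0,0,0]],
  [[0,0,0.2],[0,0,0]],
  [[0,0,0],[0,0,0]],
  [[0,0,0],[0,0,0]],
])

```text
time: 41.9
tool_pos: [0.5383, -0.0983, 0.0166]
eef_rot: [0.1, 3.139, 0.0]
ft_force: [-0.9, 0.5, -0.5]
grip_width: 0.0454
grasp_force: 29.7
```

Emit:
servo_tool([
  [[0,0,0.2],[0,0,0]],
  [[0,0,0.2],[0,0,0]],
  [[0,0,0],[0,0,0]],
  [[0,0,0],[0,0,0]],
])

```text
time: 42.3
tool_pos: [0.5378, -0.0983, 0.012]
eef_rot: [-0.1, -3.14, -0.0]
ft_force: [-0.3, 0.1, -1.4]
grip_width: 0.0452
grasp_force: 29.7
```

Emit:
servo_tool([
  [[0,0,0],[0,0,0]],
  [[0,0,0],[0,0,0]],
  [[0,0,0],[0,0,0]],
  [[0,0,0],[0,0,0]],
  [[0,0,0],[0,0,0]],
  [[0,0,0],[0,0,0]],
  [[0,0,0],[0,0,0]],
  [[0,0,-2],[0,0,0]],
  [[0,0,-4],[0,0,0]],
  [[0,4,-4],[0,0,0]],
  [[2,4,0],[0,0,0]],
  [[2,4,0],[0,0,0]],
  [[0,4,0],[0,0,0]],
  [[0,0,0],[0,0,0]],
], hand=-1)

```text
time: 43.7
tool_pos: [0.5076, 0.066, 0.1078]
eef_rot: [0.084, 3.14, 0.005]
ft_force: [-0.0, -0.3, 0.8]
grip_width: 0.0869
grasp_force: 0.0
```

```bash
python3 -c "
from h import *
blocks(snap('top','top7'))
go(.571,-.1,.07,86.3)
"
```

```text
[ 0.4057 -0.366 ] [np.float64(0.0472), np.float64(0.0821), np.float64(0.047), np.float64(0.082)] [np.float64(-45.4), np.float64(-135.2), np.float64(134.4), np.float64(44.9)] [39. 79. 68.] [444. 255.]
[ 0.4416 -0.1689] [np.float64(0.0454), np.float64(0.0797), np.float64(0.0452), np.float64(0.0796)] [np.float64(-50.6), np.float64(-140.7), np.float64(129.2), np.float64(39.5)] [40. 82. 70.] [375. 242.]
[ 0.5714 -0.1015] [np.float64(0.0807), np.float64(0.0445), np.float64(0.0807), np.float64(0.0443)] [np.float64(-9.3), np.float64(-99.2), np.float64(170.5), np.float64(80.8)] [69. 65. 66.] [351. 197.]
[ 0.71  -0.286] [np.float64(0.0653), np.float64(0.0728), np.float64(0.0651), np.float64(0.0726)] [np.float64(-47.6), np.float64(-138.7), np.float64(132.2), np.float64(41.4)] [ 94. 100.  66.] [414. 150.]
t=43.75 tcp [0.5078 0.0626 0.1077] yaw 86.7 turn_z 0.4 q7 1.38 shift_cm [ -7.36 -15.82   3.75] lane [ 0.026  -0.3244]
```

Emit:
servo_tool([
  [[-1.2,-2.7,0],[0,0,2]],
  [[-1.2,-2.7,0],[0,0,0]],
  [[-1.2,-2.7,0],[0,0,0]],
  [[-1.2,-2.7,0],[0,0,0]],
  [[-1.2,-2.7,1],[0,0,0]],
  [[-1.2,-2.3,2],[0,0,0]],
  [[0,0,0.7],[0,0,0]],
  [[0,0,0],[0,0,0]],
  [[0,0,0],[0,0,0]],
])

```text
time: 44.65
tool_pos: [0.5646, -0.1042, 0.0705]
eef_rot: [-0.154, -3.137, -0.001]
ft_force: [-0.1, 0.5, -0.1]
grip_width: 0.0869
grasp_force: 0.0
```

```bash
python3 -c "
from h import *
go(.5714,-.1005,.01,84)
"
```

```text
t=44.65 tcp [ 0.5646 -0.1042  0.0705] yaw 84.4 turn_z 0.4 q7 1.70 shift_cm [-0.64  0.44  6.05] lane [ 0.0935 -0.4872]
```

Emit:
servo_tool([
  [[-0.6,0.3,2],[0,0,0]],
  [[0,0,2],[0,0,0]],
  [[0,0,1.4],[0,0,0]],
  [[0,0,0.7],[0,0,0]],
  [[0,0,0],[0,0,0]],
])

```text
time: 45.15
tool_pos: [0.5707, -0.1018, 0.009]
eef_rot: [-0.153, -3.136, -0.0]
ft_force: [0.2, -0.0, 0.1]
grip_width: 0.0867
grasp_force: 0.0
```

Emit:
servo_tool([
  [[0,0,0],[0,0,0]],
  [[0,0,0],[0,0,0]],
  [[0,0,0],[0,0,0]],
  [[0,0,0],[0,0,0]],
  [[0,0,0],[0,0,0]],
  [[0,0,0],[0,0,0]],
  [[0,0,0],[0,0,0]],
  [[0,0,0],[0,0,0]],
], hand=1)

```text
time: 45.95
tool_pos: [0.5713, -0.1024, 0.0096]
eef_rot: [0.154, 3.138, -0.0]
ft_force: [-0.5, 0.6, 0.7]
grip_width: 0.0452
grasp_force: 29.5
```

Emit:
servo_tool([
  [[0,0,-1],[0,0,0]],
  [[0,0,-3],[0,0,0]],
  [[0,0,-4],[0,0,0]],
  [[0,0,-4],[0,0,0]],
  [[0,0,0],[0,0,-1.9]],
  [[0,0,0],[0,0,0]],
  [[0,0,0],[0,0,0]],
])

```text
time: 46.65
tool_pos: [0.5701, -0.102, 0.1285]
eef_rot: [-0.103, -3.138, -0.001]
ft_force: [-0.2, 0.4, -1.6]
grip_width: 0.0454
grasp_force: 29.5
```

```bash
python3 -c "
from h import *
x,y=lane(.010,-.160)
go(x,y,.13,86.3); o=arm.get_obs(); print(o['grip_width'],o['grasp_force'])
"
```

```text
t=46.65 tcp [ 0.5701 -0.102   0.1285] yaw 86.2 turn_z -0.1 q7 1.71 shift_cm [ 8.89 32.46 -0.12] lane [ 0.0989 -0.4846]
0.045439625021909916 29.46480095386505
```

Emit:
servo_tool([
  [[0.74,2.7,0],[0,0,0]],
  [[0.74,2.7,0],[0,0,0]],
  [[0.74,2.7,0],[0,0,0]],
  [[0.74,2.7,0],[0,0,0]],
  [[0.74,2.7,0],[0,0,0]],
  [[0.74,2.7,0],[0,0,0]],
  [[0.74,2.7,0],[0,0,0]],
  [[0.74,2.7,0],[0,0,0]],
  [[0.74,2.7,0],[0,0,0]],
  [[0.74,2.7,0],[0,0,0]],
  [[0.74,2.7,0],[0,0,0]],
  [[0.74,2.7,0],[0,0,0]],
  [[0,0,0],[0,0,0]],
  [[0,0,0],[0,0,0]],
])

```text
time: 48.05
tool_pos: [0.5027, 0.2266, 0.128]
eef_rot: [-0.1, -3.137, 0.003]
ft_force: [0.4, -0.6, -1.2]
grip_width: 0.0455
grasp_force: 29.5
```

```bash
python3 -c "
from h import *
x,y=lane(.010,-.160)
go(x,y,.038,86.3); o=arm.get_obs(); print(o['grip_width'],o['grasp_force'])
d=snap('side','s7'); a=d['pixels']
c=cv2.resize(a[90:240,140:340,::-1],None,fx=4,fy=4,interpolation=cv2.INTER_CUBIC)
p=o['tool_pos']; L=inlane(p)
f=lambda x,y,z:tuple(int(i) for i in (w2px(d,[*lane(L[0]+x,L[1]+y),p[2]+z])-[140,90])*4)
for z in(-.0096,.0204):
  for x in(-.04,.04): cv2.circle(c,f(x,-.0225,z),3,(0,0,255),-1)
cv2.imwrite('pics/s7c.png',c[150:400,250:650])
"
```

```text
t=48.05 tcp [0.5027 0.2266 0.128 ] yaw 86.3 turn_z 0.0 q7 1.06 shift_cm [0.01 0.12 9.  ] lane [ 0.0103 -0.161 ]
0.04545078957190416 29.464626610279083
```

View pics/s7c.png

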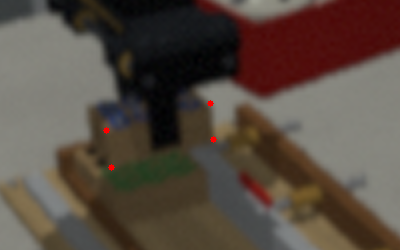

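Emit:
servo_tool([
  [[0,0,2],[0,0,0]],
  [[0,0,3],[0,0,0]],
  [[0,0,2.5],[0,0,0]],
  [[0,0,1.5],[0,0,0]],
  [[-1.5,0,0],[0,0,0]],
  [[-0.7,0,0],[0,0,0]],
  [[-0.7,0,0],[0,0,0]],
  [[-0.7,0,0],[0,0,0]],
  [[-0.3,0,0],[0,0,0]],
  [[0,0,0],[0,0,0]],
  [[0,0,0],[0,0,0]],
])

```text
time: 49.2
tool_pos: [0.5395, 0.2226, 0.039]
eef_rot: [-0.103, -3.133, 0.004]
ft_force: [-7.0, -2.3, 2.3]
grip_width: 0.0453
grasp_force: 29.4
```

```bash
python3 -c "
from h import *
x,y=lane(.047,-.16)
go(x,y,.0216,86.3)
d=snap('top','t8'); im=d['pixels'].astype(int)
for p in (.02,.025,.03): print(p,w2px(d,[*lane(.060+p,-.28),.046]).round(1))
print([(v,im[v,280].tolist()) for v in range(189,201)])
"
```

```text
t=49.20 tcp [0.5395 0.2226 0.039 ] yaw 86.2 turn_z -0.1 q7 1.11 shift_cm [0.02 0.27 1.74] lane [ 0.0473 -0.1626]
0.02 [280.4 198.5]
0.025 [280.6 196.7]
0.03 [280.7 195. ]
[(189, [78, 68, 51]), (190, [108, 108, 105]), (191, [109, 107, 109]), (192, [110, 111, 109]), (193, [109, 108, 110]), (194, [112, 113, 111]), (195, [91, 93, 90]), (196, [79, 76, 68]), (197, [110, 93, 68]), (198, [114, 98, 71]), (199, [104, 88, 63]), (200, [103, 88, 63])]
```

Bar at about 0.028; clear of the fence. Lower and release.

Emit:
servo_tool([
  [[0,0,0.6],[0,0,0]],
  [[0,0,0.6],[0,0,0]],
  [[0,0,0.5],[0,0,0]],
  [[0,0,0.1],[0,0,0]],
  [[0,0,0],[0,0,0]],
])

```text
time: 49.75
tool_pos: [0.5396, 0.224, 0.0216]
eef_rot: [-0.101, -3.134, 0.002]
ft_force: [-7.1, 0.5, 4.6]
grip_width: 0.0454
grasp_force: 29.3
```

Emit:
servo_tool([
  [[0,0,0],[0,0,0]],
  [[0,0,0],[0,0,0]],
  [[0,0,0],[0,0,0]],
  [[0,0,0],[0,0,0]],
  [[0,0,-1],[0,0,0]],
  [[0,0,-2],[0,0,0]],
  [[0,0,-2],[0,0,0]],
  [[0,-2,-1],[0,0,0]],
  [[0,-3,0],[0,0,0]],
  [[0,-3,0],[0,0,0]],
  [[0,0,0],[0,0,0]],
], hand=-1)

```text
time: 50.85
tool_pos: [0.537, 0.1371, 0.0817]
eef_rot: [-0.115, -3.139, 0.006]
ft_force: [-0.1, 0.2, -0.2]
grip_width: 0.0874
grasp_force: 0.0
```

Emit:
servo_tool([
  [[0,0,0],[0,0,0]],
  [[0,0,0],[0,0,0]],
  [[0,0,0],[0,0,0]],
  [[0,0,0],[0,0,0]],
  [[0,0,0],[0,0,0]],
  [[0,0,0],[0,0,0]],
  [[0,0,0],[0,0,0]],
  [[0,0,0],[0,0,0]],
  [[0,0,0],[0,0,0]],
  [[0,0,0],[0,0,0]],
  [[0,0,0],[0,0,0]],
  [[0,0,0],[0,0,0]],
  [[0,0,0],[0,0,0]],
], hand=1)

```text
time: 52.15
tool_pos: [0.5375, 0.1444, 0.0815]
eef_rot: [0.103, 3.14, 0.0]
ft_force: [-0.3, -0.6, -0.2]
grip_width: 0.0013
grasp_force: 0.0
```

```bash
python3 -c "
from h import *
x,y=lane(.042,-.144)
go(x,y,.018,86.3)
snap('side','s8')
"
```

```text
t=52.15 tcp [0.5375 0.1444 0.0815] yaw 86.3 turn_z -0.0 q7 1.23 shift_cm [0.83 9.68 6.35] lane [ 0.0503 -0.2408]
```

Emit:
servo_tool([
  [[0.8,0,2],[0,0,0]],
  [[0,0,2],[0,0,0]],
  [[0,0,1.8],[0,0,0]],
  [[0,0.5,0.5],[0,0,0]],
  [[0,0.8,0],[0,0,0]],
  [[0,0.8,0],[0,0,0]],
  [[0,0.8,0],[0,0,0]],
  [[0,0.8,0],[0,0,0]],
  [[0,0.8,0],[0,0,0]],
  [[0,0.8,0],[0,0,0]],
  [[0,0.8,0],[0,0,0]],
  [[0,0.8,0],[0,0,0]],
  [[0,0.8,0],[0,0,0]],
  [[0,0.8,0],[0,0,0]],
  [[0,0.8,0],[0,0,0]],
  [[0,0.7,0],[0,0,0]],
  [[0,0,0],[0,0,0]],
  [[0,0,0],[0,0,0]],
])

```text
time: 54.0
tool_pos: [0.5358, 0.2412, 0.0188]
eef_rot: [-0.106, -3.138, 0.008]
ft_force: [-2.3, -7.3, 5.9]
grip_width: 0.0002
grasp_force: 4.3
```

Emit:
servo_tool([
  [[0,0.3,0],[0,0,0]],
  [[0,0.3,0],[0,0,0]],
  [[0,0,0],[0,0,0]],
  [[0,0,0],[0,0,0]],
])

```text
time: 54.4
tool_pos: [0.5358, 0.2413, 0.0188]
eef_rot: [-0.111, -3.135, 0.019]
ft_force: [-3.5, -17.7, 12.8]
grip_width: 0.0004
grasp_force: 9.9
```

```bash
python3 -c "
from h import *
x,y=lane(.042,-.144)
go(x,y,.018,86.3)
"
```

```text
t=54.40 tcp [0.5358 0.2413 0.0188] yaw 86.0 turn_z -0.3 q7 1.08 shift_cm [0.04 0.03 0.08] lane [ 0.0424 -0.1443]
```

Emit:
servo_tool([
  [[0,-1.0,0],[0,0,0]],
  [[0,-2,0],[0,0,0]],
  [[0,-1,0],[0,0,0]],
  [[0,0,-3],[0,0,0]],
  [[0,0,-4],[0,0,0]],
  [[0,0,-4],[0,0,0]],
  [[0,0,0],[0,0,0]],
  [[0,0,0],[0,0,0]],
], hand=-1)

```text
time: 55.2
tool_pos: [0.5341, 0.211, 0.1295]
eef_rot: [0.102, 3.138, 0.003]
ft_force: [-0.2, -0.5, -0.2]
grip_width: 0.0564
grasp_force: 0.0
```

```bash
python3 -c "
from h import *
go(.4498,.074,.13,86.3)
d=snap('top','top9'); im=d['pixels']; b=(im[...,0].astype(int)-im[...,1]>40)
v,u=np.nonzero(b[200:250,270:310]); print(px2w(d,u.mean()+270,v.mean()+200,.074))
"
```

```text
t=55.20 tcp [0.5341 0.211  0.1295] yaw 86.3 turn_z -0.0 q7 1.12 shift_cm [  7.53 -14.22  -0.09] lane [ 0.0427 -0.1746]
[0.45054767 0.07490906 0.074     ]
```

Emit:
servo_tool([
  [[1.5,-2.84,0],[0,0,0]],
  [[1.5,-2.84,0],[0,0,0]],
  [[1.5,-2.84,0],[0,0,0]],
  [[1.5,-2.84,0],[0,0,0]],
  [[1.5,-2.84,0],[0,0,0]],
  [[0,0,0],[0,0,0]],
  [[0,0,0],[0,0,0]],
  [[0,0,2],[0,0,0]],
  [[0,0,2],[0,0,0]],
  [[0,0,2],[0,0,0]],
  [[0,0,1.5],[0,0,0]],
  [[0,0,0.3],[0,0,0]],
  [[0,0,0],[0,0,0]],
  [[0,0,0],[0,0,0]],
])

```text
time: 56.65
tool_pos: [0.4503, 0.0745, 0.0508]
eef_rot: [0.101, 3.139, 0.001]
ft_force: [0.3, -0.9, -0.2]
grip_width: 0.087
grasp_force: 0.0
```

Emit:
servo_tool([
  [[0,0,0],[0,0,0]],
  [[0,0,0],[0,0,0]],
  [[0,0,0],[0,0,0]],
  [[0,0,0],[0,0,0]],
  [[0,0,0],[0,0,0]],
  [[0,0,0],[0,0,0]],
  [[0,0,0],[0,0,0]],
  [[0,0,0],[0,0,0]],
  [[0,0,0],[0,0,0]],
  [[0,0,0],[0,0,0]],
  [[0,0,0],[0,0,0]],
  [[0,0,0],[0,0,0]],
  [[0,0,0],[0,0,0]],
], hand=1)

```text
time: 57.95
tool_pos: [0.4497, 0.074, 0.0504]
eef_rot: [-0.102, -3.14, -0.0]
ft_force: [0.4, -0.2, -0.5]
grip_width: 0.0148
grasp_force: 30.0
```

Emit:
servo_tool([
  [[0,0.6,0],[0,0,0]],
  [[0,1.2,0],[0,0,0]],
  [[0,1.2,0],[0,0,0]],
  [[0,1.2,0],[0,0,0]],
  [[0,1.2,0],[0,0,0]],
  [[0,1.2,0],[0,0,0]],
  [[0,1.2,0],[0,0,0]],
  [[0,1.2,0],[0,0,0]],
  [[0,1.2,0],[0,0,0]],
  [[0,1.2,0],[0,0,0]],
  [[0,1.2,0],[0,0,0]],
  [[0,1.2,0],[0,0,0]],
  [[0,1.2,0],[0,0,0]],
  [[0,1.2,0],[0,0,0]],
  [[0,0.8,0],[0,0,0]],
  [[0,0,0],[0,0,0]],
  [[0,0,0],[0,0,0]],
])

```text
time: 59.65
tool_pos: [0.4607, 0.2455, 0.0505]
eef_rot: [0.101, 3.139, 0.004]
ft_force: [0.1, 2.9, -1.4]
grip_width: 0.0151
grasp_force: 30.0
```

Emit:
servo_tool([
  [[0,0.2,0],[0,0,0]],
  [[0,0.2,0],[0,0,0]],
  [[0,0.2,0],[0,0,0]],
  [[0,0,0],[0,0,0]],
  [[0,0,0],[0,0,0]],
])

```text
time: 60.15
tool_pos: [0.4609, 0.2487, 0.0505]
eef_rot: [-0.103, -3.139, 0.002]
ft_force: [-1.6, -4.9, 2.8]
grip_width: 0.0148
grasp_force: 30.0
```

```bash
python3 -c "
from h import *
x,y=lane(-.033,-.142)
go(x,y,.05,86.3)
"
```

```text
t=60.15 tcp [0.4609 0.2487 0.0505] yaw 86.2 turn_z -0.1 q7 1.01 shift_cm [ 0.02 -0.03  0.05] lane [-0.0328 -0.1417]
```

Emit:
servo_tool([
  [[0,0.2,0],[0,0,0]],
  [[0,0.2,0],[0,0,0]],
  [[0,0,0],[0,0,0]],
  [[0,0,0],[0,0,0]],
])

```text
time: 60.55
tool_pos: [0.4608, 0.2488, 0.0504]
eef_rot: [-0.107, -3.137, 0.01]
ft_force: [-2.9, -12.0, 9.0]
grip_width: 0.0151
grasp_force: 30.0
```

Emit:
servo_tool([
  [[0,-0.3,0],[0,0,0]],
  [[0,-0.15,0],[0,0,0]],
  [[0,0,0],[0,0,0]],
  [[0,0,0],[0,0,0]],
])

```text
time: 60.95
tool_pos: [0.4609, 0.2487, 0.0504]
eef_rot: [-0.102, -3.139, 0.001]
ft_force: [-2.0, -4.9, 4.5]
grip_width: 0.0151
grasp_force: 30.0
```

Emit:
servo_tool([
  [[0,0,0],[0,0,0]],
  [[0,0,0],[0,0,0]],
  [[0,0,0],[0,0,0]],
  [[0,0,0],[0,0,0]],
  [[0,0,0],[0,0,0]],
  [[0,0,0],[0,0,0]],
  [[0,0,-2],[0,0,0]],
  [[0,0,-4],[0,0,0]],
  [[0,0,-4],[0,0,0]],
  [[0,-4,-3],[0,0,0]],
  [[0,-4,0],[0,0,0]],
  [[0,-4,0],[0,0,0]],
  [[0,-4,0],[0,0,0]],
  [[0,-4,0],[0,0,0]],
  [[0,-4,0],[0,0,0]],
  [[0,-4,0],[0,0,0]],
  [[0,0,0],[0,0,0]],
  [[0,0,0],[0,0,0]],
], hand=-1)

```text
time: 62.75
tool_pos: [0.4428, -0.0308, 0.1806]
eef_rot: [0.106, 3.139, 0.001]
ft_force: [-1.0, 1.2, 0.8]
grip_width: 0.0872
grasp_force: 0.0
```

```bash
python3 -c "
from h import *
d=snap('top','top10'); blocks(d)
s=snap('side','s10')
A=cv2.resize(d['pixels'][155:255,165:315,::-1],(600,400),interpolation=cv2.INTER_CUBIC)
B=cv2.resize(s['pixels'][140:240,180:330,::-1],(600,400),interpolation=cv2.INTER_CUBIC)
cv2.imwrite('pics/final.png',cv2.resize(np.vstack([A,B]),(450,600)))
"
```

```text
[ 0.4062 -0.3657] [np.float64(0.0474), np.float64(0.0822), np.float64(0.0472), np.float64(0.082)] [np.float64(-42.7), np.float64(-132.4), np.float64(137.1), np.float64(47.7)] [38. 78. 67.] [443. 255.]
[ 0.4415 -0.1689] [np.float64(0.0458), np.float64(0.0798), np.float64(0.0456), np.float64(0.0797)] [np.float64(-50.8), np.float64(-140.9), np.float64(129.0), np.float64(39.3)] [38. 80. 68.] [375. 242.]
[ 0.71  -0.286] [np.float64(0.0653), np.float64(0.0728), np.float64(0.0651), np.float64(0.0726)] [np.float64(-47.6), np.float64(-138.7), np.float64(132.2), np.float64(41.4)] [ 94. 100.  66.] [414. 150.]
```

View pics/final.png

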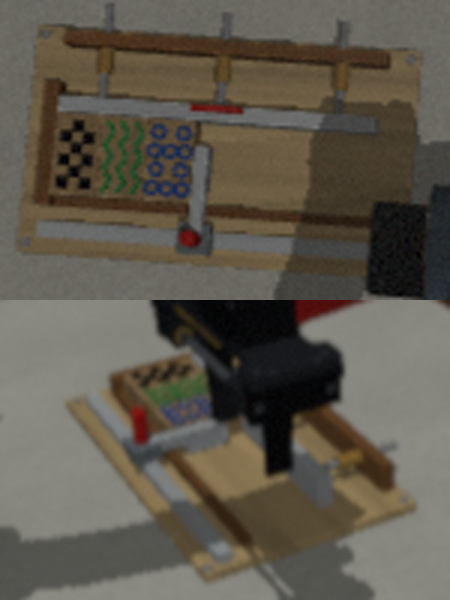

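The three blocks stand in a tight row in the fence corner, with the bar closed on them and the stop snug against the last one. Nothing else was moved.

```bash
python3 -c "
from plant import arm
print(arm.close_job())"
```

```text
the job is handed in; nothing more can be done
None
```

I handed the job in at about 63 s of the 210 s allowed. The end stop was run right back first. The checks, waves and scales blocks (the only three on the table) are loaded picture up in one tight row from the tall end fence, with the clamp bar closed on them. The end stop is snug against the last block, the gripper is clear of everything, and the scissors and glue were left alone.

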